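Refit the grinding cone of a bench mill on its drive key

ROBOT

A 6-joint arm with a two-finger parallel gripper is mounted at the origin on the work surface; the furniture and walls round the work are solid. World frame = base frame: x ahead of the robot, y to its left, z up, the work surface at z = 0. Lengths are in mm, angles in degrees, forces in N, time in s.
With the tool pointing down it reaches from about 400 to 925 mm from the base axis. Payload 12.5 kg.
Tool frame: the origin (TCP) lies midway between the tips of the shut fingers; the grasp point (between the pads) lies 19 mm behind it (bot.pinch_z is the distance from the TCP to the grasp point, in mm); y points along the fingers, z is the direction in which the jaws open and shut, and the axes are right-handed (so a half turn about y gives the same grasp; the last joint's range is limited). The gripper opens to 95 mm and grips with 3 to 60 N. Pads are 20 mm wide; open, the fingers measure 119 mm over their backs; the gripper's body (75 mm by 180 mm) begins 59 mm behind the grasp point.
Start: joints at [-82.025, 28.126, 89.318, -0, 62.55, -6.05], TCP at [151.499, -606.379, 214.661] pointing down, gripper open.
Joint ranges: [-177.58, 177.58], [-47.91, 125.51], [2.72, 160], [-65.01, 245.01], [3.68, 167.84], [-153.87, 153.87]. Speed limits (degrees/s): [127.2, 127.2, 159.86, 180, 180, 180].

INTERFACE

Orientations are given as a 3x3 rotation matrix whose columns are the frame's x, y, z axes.
In Python, from bench import bot gives the robot as it stands.
- The arm moves only by the tool send_rows, never from a script. Its argument "commands" is a list that holds one entry, the list of rows, each a list of 7 numbers: the shift along the world's x, y, z in m, then the turn, a rotation vector about the world's x, y, z in degrees, then the opening in per cent of the stroke, from 0 (shut) to 100 (fully open). In form: [[[dx, dy, dz, wx, wy, wz, gripper], ...]]. A call has 1 to 10 rows; each row is the pose to reach, as a shift and turn from the pose commanded when the call began; what a row does not reach only later rows make up. A row lasts 1/8 s, in which the tool goes at most 62.5 mm and 10.7 degrees, less where a joint would pass 70% of its speed; a pose out of reach is approached as far as the arm can. A call with a gripper value outside its range is refused whole. The fingers move at their own pace and stop on an object; "grip_force" is the grip in N (left out, the last holds). Time passes only in rows, so rows that repeat a pose let the fingers close. It gives the time, the measured TCP pose, the force and the opening at its end, in the units of the state.
- bot.get_obs(): the state, without advancing time (a new reading comes with each control period).
- bot.capture(name): name is "scene" or "side" or "wrist"; returns a dict with "frame" (420x560x3 uint8, blue, green, red), "depth" (420x560 float32, mm along the optical axis (not along the pixel's ray), 0 where there is no reading), "fx", "fy", "cx", "cy" (pixels), "R" (3x3) and "t" (3): a world point X has camera coordinates R X + t; the wrist camera has in their place "hand_eye" (4x4, takes a point from camera to tool coordinates, whose origin is the TCP and whose axes are the tool frame's). Camera axes: x right, y down, z forward; pixel columns grow to the right and rows downward; lengths in mm; the calibration is good to about 2 mm. A picture is of the moment at which its call begins: read the wrist's pose just before it.
- bot.job_done(): hands the job in, once; it reports no verdict.
The state is a dict: "clock": time; "joints": joint angles; "qvel": joint speeds; "joint_torque": joint torques, N m; "tcp_pos": TCP position; "ee_rot": TCP orientation; "wrist_force": force on the tool from outside, world axes, zero at the start; "moment": the same for the moment, N m; "gripper_width": opening from 0.0 (shut) to 1.0 (fully open).
Only numpy, scipy, OpenCV 4.12 (cv2) and the standard library are available. Lean on these libraries where they do the work, as an engineer would, in place of code of your own. Each camera call takes 0.05 s, during which the arm holds its last target.

TASK

The small cone mill has been cleaned and has to go back together: lay the loose steel key flat down into the slot across the end of the drive shaft at the bottom of the bowl, then take the grinding cone by its grip and lower it into the bowl, turning it by feel until the keyway in its underside drops over the key and the cone sits fully home on the taper. Then check that it rocks free: with the cone still seated, turn it anticlockwise (seen from above) to the end of the shaft's swing and after that clockwise to the other end, and let go of it, leaving it seated. Be gentle, do not force the cone down on the key, and leave the small beaker and the crucible on the bench where they stand.

Things in the scene. Friction and masses are not known exactly. Their poses are not given: they have to be found in the camera images.
- key_center (a point): The drive key: a plain steel bar 40 x 10 x 16 mm (x length, y width, z height) of 50 g, loose on the bench before the mill, 16 mm side upright, the same way up as it goes into the slot. The point is its centre, 8 mm above its underside; x runs along its length, z is up.
- slot_floor (a point): Centre of the floor of the slot across the end of the mill's drive shaft, on the bowl's axis, 67 mm above the bench; x along the slot, y across it, z up; it turns with the shaft. The slot is 12 mm wide, 8 mm deep, open at the ends and the top, upper edges chamfered 1.5 mm. The shaft end is a steel disc 42 mm across; the key in place stands 8 mm proud of it.
- drive_shaft (a joint): Angle of the mill's upright drive shaft, rad, positive anticlockwise seen from above. It is an oscillating drive: the shaft swings only between stops at -0.6 and +0.6. It stays where it is left and takes about 0.1 N m to turn, about 0.2 N m with the cone seated.
- mill: The mill, fixed to the bench: a white drum 156 mm across with a steel bowl on top, 105 mm high; origin at the centre of its underside, its control panel (96 mm out) on the -x side, z up. The bowl is an open cone about the axis: inside radius 33 mm at the level of the shaft end (75 mm up), 0.6 mm more per mm of height, 51 mm at the rim (105 mm up); outer radius of the rim 74 mm.
- rotor_home (a point): A point fixed to the mill, on the bowl's axis, 132.5 mm above the bench: where the centre of the cone's grip lies when the cone is seated fully home. With the keyway not over the key the cone rests on the key about 6.5 mm higher.
- rotor_grip (a point): Centre of the grip block on top of the grinding cone, 56 mm above the cone's underside; the block is 40 x 24 x 32 mm (x, y, z), its two flat sides face +y and -y, z is up. The cone's flat top face is 24 mm below this point.
- rotor: The grinding cone, steel, 0.36 kg, standing on the bench on its narrow end; origin at the centre of its underside, axes as the grip's. 104 mm across at 30 mm height, 68 mm at the underside. The keyway across its underside, open at both ends, is 12 mm wide, 9 mm deep, mouth chamfered 1.5 mm. It is in a hub held by a slip clutch (0.3 N m): see rotor_keyway.
- rotor_keyway (a point): Centre of the cone's underside, where the keyway crosses. The keyway's direction cannot be seen from above and no reading gives it (these axes are the cone's, not the hub's): as the clutch has slipped, it stands anywhere up to 0.5 rad to either side of the grip's x direction, and turns with the cone. Either end of the key may go to either end of the keyway.
- spindle_mixer: An obstacle: a tall stand mixer on the bench to the right of the way from the cone to the mill. Origin at the centre of its foot, 318 x 148 mm (x, y); -x is its front. From 0.30 m above the bench upwards its fork and head overhang the foot, 60 mm to either side: a hand or wrist carried past high up must keep to the left (robot's side +y) of it.
- burette_bottle_3: An obstacle: amber reagent bottle 140 mm across and 0.2 m high to the left of the mill, with a glass burette rising to 0.96 m; origin at the centre of its underside.
- beaker: A bystander: small glass beaker, 52 mm across, 56 mm high; origin at the centre of its underside.
- crucible: A bystander: white porcelain crucible, 44 mm across, 36 mm high; origin at the centre of its underside.

How it is judged (in metres and radians):
On the way, in this order (a step that is already met when the one before it is completed fails the run):
1. The key lies home in the slot of the drive shaft and has been let go (z of key_center in the frame of slot_floor between 0.0055 and 0.0105 m and y of key_center in the frame of slot_floor between -0.0025 and 0.0025 m and x of key_center in the frame of slot_floor between -0.007 and 0.007 m and angle between the x axis of key_center and the x axis of slot_floor, either way round below 0.12 rad and contact force between the fingers and key below 0.05 N), for 0.2 s.
2. The cone is seated fully home in the bowl, over the key (horizontal distance between rotor_grip and rotor_home below 0.003 m and z of rotor_grip in the frame of rotor_home between -0.003 and 0.002 m and angle between rotor_grip's own z axis and vertical below 0.05 rad and z of key_center in the frame of slot_floor between 0.0055 and 0.0105 m and y of key_center in the frame of slot_floor between -0.0025 and 0.0025 m and x of key_center in the frame of slot_floor between -0.007 and 0.007 m and angle between the x axis of key_center and the x axis of slot_floor, either way round below 0.12 rad), for 0.2 s.
3. The seated cone has been turned anticlockwise to the end of the shaft's swing (beyond 0.5 rad) (horizontal distance between rotor_grip and rotor_home below 0.003 m and z of rotor_grip in the frame of rotor_home between -0.003 and 0.002 m and angle between rotor_grip's own z axis and vertical below 0.05 rad and value of joint drive_shaft above 0.5 rad), for 0.05 s.
4. The seated cone has been turned clockwise to the other end (beyond -0.5 rad) (horizontal distance between rotor_grip and rotor_home below 0.003 m and z of rotor_grip in the frame of rotor_home between -0.003 and 0.002 m and angle between rotor_grip's own z axis and vertical below 0.05 rad and value of joint drive_shaft below -0.5 rad), for 0.05 s.
At the end, for the whole second after the job is handed in: The cone is let go and at rest, seated in the bowl: its grip within 3 mm of the bowl's axis, within +2 / -3 mm of its seated height, upright within 0.05 rad; the key lies under it in the shaft's slot (within 2.5 mm across and 7 mm along the slot, 2.5 mm in height, 0.12 rad in direction) (all of step 2 and linear speed of rotor below 0.02 m/s); the robot touches nothing.
It fails at once if The cone was forced or dropped: more than 60 N between the cone and the mill or the key (contact force between rotor and mill above 60 N or contact force between rotor and key above 60 N).
It fails at once if The beaker or the crucible was moved more than 30 mm or knocked over (distance of any of beaker, crucible from where it was at the start of the episode above 0.03 m or angle between any of beaker, crucible's own z axis and vertical above 0.4 rad).
It also fails if it takes over 72 s, if anything falls off the work surface, if the arm or the gripper's body presses on something with over 40 N, if the wrist force passes 120 N, or if a joint passes its speed limit or range.

## Working session

There is one attempt and no reset: what is moved stays moved. The work goes in short steps, Python scripts to look and compute and a tool call to move; the robot and the scene stay as the last step left them, time stands still between calls to the robot, and variables do not carry over. Pictures are saved under pics/ and viewed, and the job is handed in when it is done.

Besides the shell and the picture viewer there is one more tool, called by a JSON object that holds its "op" and its "data". send_rows: Moves the arm, as the interface text tells. Its arguments: {"type":"object","properties":{"commands":{"type":"array"},"grip_force":{"type":"number"}},"required":["commands"]}

```bash
ls; mkdir -p pics
cat > h.py <<'E'
from bench import bot
import numpy as np, cv2
def cap(n,fn):
    o=bot.get_obs(); c=bot.capture(n); cv2.imwrite('pics/'+fn+'.png',c['frame'])
    np.savez('pics/'+fn+'.npz',**{k:np.array(v) for k,v in c.items()},tp=np.array(o['tcp_pos']),tr=np.array(o['ee_rot']))
    return c
def load(fn): return np.load('pics/'+fn+'.npz')
def toworld(d,u,v,z=None):
    u=np.asarray(u,float);v=np.asarray(v,float)
    z=z if z is not None else d['depth'][v.astype(int),u.astype(int)]
    p=np.stack([(u-d['cx'])/d['fx']*z,(v-d['cy'])/d['fy']*z,z*np.ones_like(u)],-1)
    if 'R' in d: return (p-d['t'])@d['R']
    H=d['hand_eye']; p=p@H[:3,:3].T+H[:3,3]
    return p@np.array(d['tr']).reshape(3,3).T+d['tp']
def planez(d,u,v,zw):
    a=toworld(d,u,v,np.array(100.));b=toworld(d,u,v,np.array(200.))
    s=(zw-a[...,2])/(b[...,2]-a[...,2]); return a+s[...,None]*(b-a)
E
python3 - <<'E'
from h import *
for n in ['scene','side','wrist']: cap(n,n+'0')
print(bot.get_obs(), bot.pinch_z)
print(load('wrist0')['hand_eye'])
E
```

```text
pics
{'clock': 0.15, 'joints': array([-8.20239102e+01,  2.81563894e+01,  8.93412165e+01, -1.74934060e-04,
        6.25484134e+01, -6.05088066e+00]), 'qvel': array([ 0.01733271, -0.11617627, -0.17679037, -0.09214814, -0.06389647,
        0.11260922]), 'joint_torque': array([ 1.66476690e-03, -6.12895846e+01, -2.58277434e+01,  6.92376215e-02,
        4.73215431e-02, -7.34839227e-05]), 'tcp_pos': array([ 151.48022984, -606.19525977,  214.19941925]), 'ee_rot': array([[-9.70181404e-01, -1.14133474e-04,  2.42379930e-01],
       [-2.42379943e-01,  7.95042469e-04, -9.70181082e-01],
       [-8.19722006e-05, -9.99999677e-01, -7.98999084e-04]]), 'wrist_force': array([-0.7593076 ,  0.37779912,  0.08970598]), 'moment': array([-0.03137775,  0.05490894,  0.00990327]), 'gripper_width': 0.9992974389375585} 18.8
[[-3.17617162e-04  9.68785475e-01  2.47900387e-01 -6.99590220e+01]
 [ 9.60757108e-04 -2.47899989e-01  9.68785153e-01 -1.70515065e+02]
 [ 9.99999488e-01  5.45874850e-04 -8.52030241e-04 -4.94503834e-01]
 [ 0.00000000e+00  0.00000000e+00  0.00000000e+00  1.00000000e+00]]
```

View pics/scene0.png

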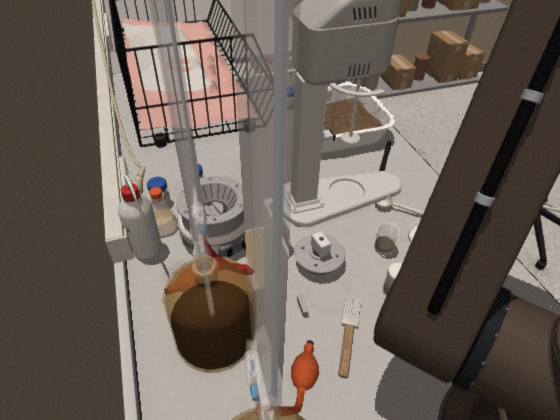

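View pics/side0.png

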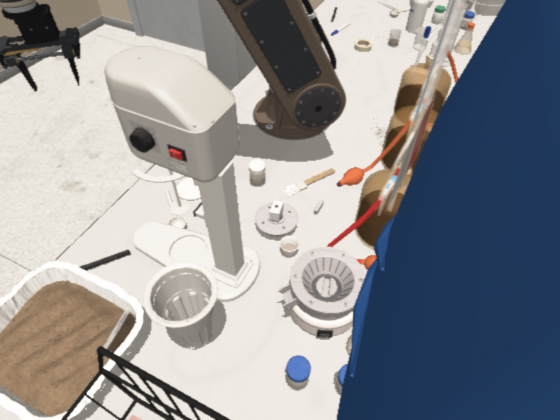

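View pics/wrist0.png

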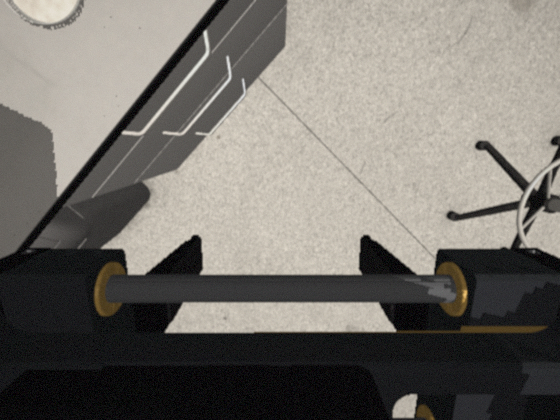

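Scene: mill ~(213,210), cone grip ~(321,243), key ~(303,304). Side: mill (327,285), cone (277,213), key (319,207), small cups at (257,172) and (290,245).

Run:
```python
from h import *
s=load('scene0');d=load('side0')
for n,u,v in [('key',303,304),('griptop',320,240),('mill rim',230,195),('mill c',215,215),('beak',386,240),('cruc',394,275),('spat',352,312),('mixfoot',385,192),('bottle',208,310),('c',285,235)]:
    print('S',n,toworld(s,u,v).round(0))
for n,u,v in [('key',319,207),('griptop',277,206),('mill c',327,287),('cup1',257,170),('cup2',290,245),('mixfoot',250,275),('bluecap',298,368),('cyl',182,290)]:
    print('D',n,toworld(d,u,v).round(0))
print(s['t'],-s['R'].T@s['t'],-d['R'].T@d['t'])
a=cv2.imread('pics/scene0.png')[150:340,150:430];cv2.imwrite('pics/s0c.png',cv2.resize(a,None,fx=2.8,fy=2.8,interpolation=2))
a=cv2.imread('pics/side0.png')[150:350,220:400];cv2.imwrite('pics/d0c.png',cv2.resize(a,None,fx=3,fy=3,interpolation=2))
```

```text
S key [406.  32.  16.]
S griptop [452. -72.  75.]
S mill rim [664. -32.  92.]
S mill c [631.  39. 106.]
S beak [ 365. -184.   49.]
S cruc [ 302. -103.   65.]
S spat [329. -19.  10.]
S mixfoot [ 459. -340.   24.]
S bottle [447. 213. 158.]
S c [227. 306. 548.]
D key [418.  33.  17.]
D griptop [457. -75.  71.]
D mill c [674.  12.  66.]
D cup1 [ 324. -119.   63.]
D cup2 [528. -49.  12.]
D mixfoot [ 610. -143.   23.]
D bluecap [829. -60.  63.]
D cyl [ 685. -267.  104.]
[364.04528901 362.29280761 653.66749375] [132.52684779 419.67514129 705.24864671] [1070.00083496 -112.77125266  769.61963891]
```

View pics/s0c.png

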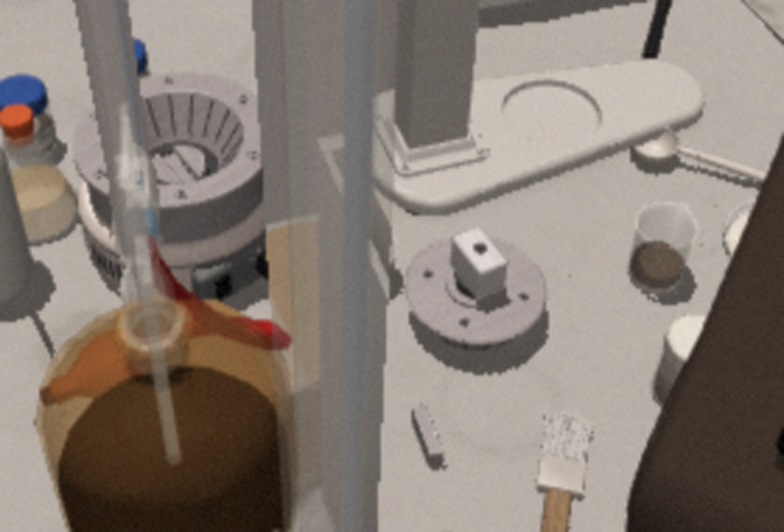

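View pics/d0c.png

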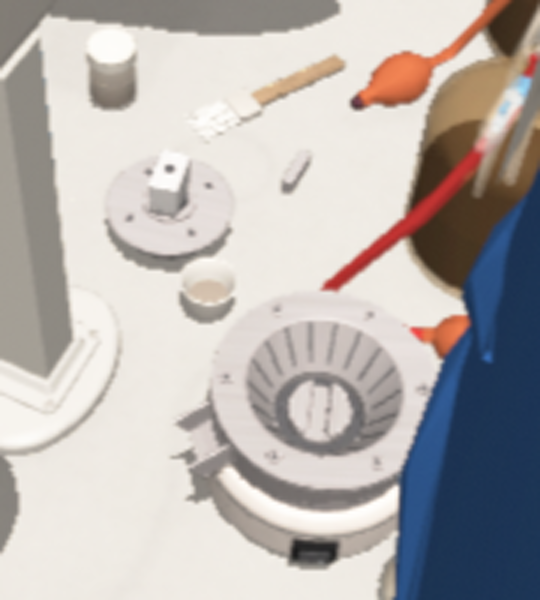

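Run:
```python
from h import *
V,U=np.mgrid[0:420,0:560]
for n in ['scene0','side0']:
    d=load(n);P=toworld(d,U.ravel(),V.ravel());ok=(d['depth'].ravel()>0);P=P[ok]
    x,y,z=P.T
    r=np.hypot(x,y)
    m=(r<1000)&(z>100)&(x>200)&(r>330)
    for lo,hi in [(100,300),(300,450),(450,700)]:
        print(n,lo)
        k=m&(z>lo)&(z<hi)
        H,xe,ye=np.histogram2d(x[k],y[k],bins=[np.arange(200,1000,50),np.arange(-500,400,50)])
        print('y:',ye[:-1].astype(int))
        for i in range(len(H)): print(int(xe[i]),H[i].astype(int))
s=load('scene0')
print('key', planez(s,np.array([150+420/2.8,150+437/2.8]),np.array([150+406/2.8,150+460/2.8]),16.).round(1))
d=load('side0')
print('key', planez(d,np.array([220+303/3.,220+290/3]),np.array([150+153/3.,150+186/3]),16.).round(1))
print('slot',planez(d,np.array([220+314/3.,220+326/3]),np.array([150+435/3.,150+383/3]),75.).round(1))
```

```text
scene0 100
y: [-500 -450 -400 -350 -300 -250 -200 -150 -100  -50    0   50  100  150
  200  250  300]
200 [0 0 0 0 0 0 0 0 0 0 0 0 0 0 9 5 1]
250 [  0   0   0   0   0   0   0   0   0   0   0   0   0   0 157 200   0]
300 [  0   0   0   0   0   0   0   0   0   0   0   0   0   0  56 363   0]
350 [0 0 0 0 0 0 0 0 0 0 0 0 0 0 0 0 0]
400 [   0    0    0    0    0    0    0    0    0    0    0    0   85 1105
 1139    0    0]
450 [   0    0    0    0    0    0    0    0    0    0    0    0  396 1730
 1329  209    0]
500 [   0    0    0    0  295   15    0    0    0    0    0    0  111  224
  548   10 1117]
550 [   0    0    0    0   15  172 2196    0    0    0   10    0    7    3
    2   10 1248]
600 [   0    0    0    0    0    0  142    0    1  164  247   74    0    0
    0 1044    4]
650 [  0   0   0   0   0   0   0   0  84 143   0 118   0  25 222 654   0]
700 [  0   0   0   0   0   0   0   0  12 200  53  89 596 420 741   0   0]
750 [  0   0   0   0   0   0   0   0   0   0   0 110  32 419 303   0   0]
800 [  0   0   0   0   0   0   0   0   0   0   0   0   1 536   0   0   0]
850 [  0   0  
[... 4759 characters left out ...]
0   0   0 866   0   0   0]
500 [  0   0   0 113 575 419 134   0   0   0   0   0   0   0   0   0   0]
550 [   0    0    0  292 1203 1053  798    0    0    0    0    0    0    0
    0    0    0]
600 [   0    0    0    0  222 1021  193    0    0    0    0    0    0    0
    0    0    0]
650 [0 0 0 0 0 0 0 0 0 0 0 0 0 0 0 0 0]
700 [0 0 0 0 0 0 0 0 0 0 0 0 0 0 0 0 0]
750 [0 0 0 0 0 0 0 0 0 0 0 0 0 0 0 0 0]
800 [0 0 0 0 0 0 0 0 0 0 0 0 0 0 0 0 0]
850 [0 0 0 0 0 0 0 0 0 0 0 0 0 0 0 0 0]
900 [  0   0   0   0   0   0   0   0   2 745   0   0   0   0   0   0   0]
key [[423.3  20.3  16. ]
 [387.7  45.6  16. ]]
key [[397.8  40.6  16. ]
 [433.9  25.1  16. ]]
slot [[696.2   3.8  75. ]
 [657.9  17.1  75. ]]
```

{"op": "send_rows", "data": {"commands": [[[-0.011,0.056,0.01,0,0,10,100],[-0.026,0.116,0.02,0,0,20,100],[-0.039,0.174,0.035,0,0,30,100],[0.008,0.212,0.035,0,0,40,100],[0.06,0.238,0.035,0,0,50,100],[0.11,0.271,0.035,0,0,60,100],[0.155,0.311,0.035,0,0,70,100],[0.193,0.356,0.035,0,0,80,100],[0.224,0.406,0.035,0,0,90,100],[0.248,0.461,0.035,0,0,100,100]]]}}

```text
clock: 1.4
tcp_pos: [400.4, -143.7, 249.6]
ee_rot: [[0.412, 0.0, 0.911], [-0.911, -0.0, 0.412], [0.0, -1.0, 0.0]]
wrist_force: [0.2, -0.3, -0.9]
gripper_width: 1.0
```

{"op": "send_rows", "data": {"commands": [[[0.01,0.05,0.01,0,0,10,100],[0.02,0.1,0.02,0,0,20,100],[0.03,0.134,0.03,0,0,30,100],[0.04,0.134,0.04,0,0,41,100],[0.04,0.134,0.04,0,0,41,100]]]}}

```text
clock: 2.02
tcp_pos: [439.9, -11.1, 289.9]
ee_rot: [[0.907, 0.001, 0.422], [-0.422, -0.0, 0.907], [0.001, -1.0, 0.0]]
wrist_force: [0.6, -0.0, -0.6]
gripper_width: 1.001
```

Run:
```python
from h import *
cap('wrist','w1');print(bot.get_obs()['tcp_pos'],bot.get_obs()['joints'])
```

```text
[439.30182851 -11.34259231 289.3769122 ] [-1.01060420e+01  8.08174491e+00  1.07513872e+02  4.18759875e-03
  6.44183693e+01 -7.49397215e+01]
```

View pics/w1.png

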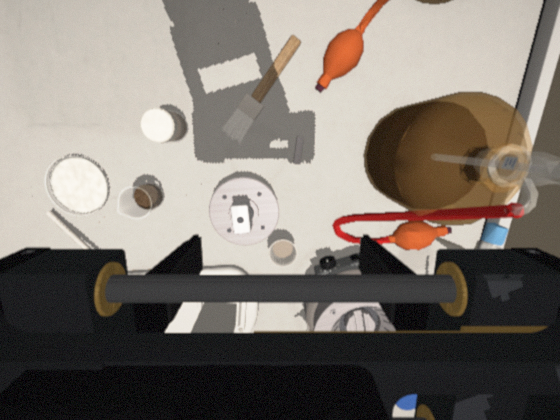

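Wrist view: key in the shadow ~(298,148), cone (243,210) with grip (240,218), mill at (355,310) partly hidden behind the fingers.

Run:
```python
from h import *
d=load('w1');f=d['frame']
print(toworld(d,298,148).round(1),toworld(d,240,218).round(1),toworld(d,283,252).round(1),toworld(d,145,190).round(1))
a=cv2.resize(f[110:190,260:340],None,fx=7,fy=7,interpolation=2); a=cv2.convertScaleAbs(a,alpha=1.8);
b=cv2.resize(f[170:250,200:280],None,fx=7,fy=7,interpolation=2)
cv2.imwrite('pics/w1c.png',cv2.resize(np.hstack([a,b]),(800,400)))
```

```text
[405.6  34.3  16.1] [453.2 -75.8  72.4] [542.9 -53.2  15.4] [ 366.  -182.7   49.2]
```

View pics/w1c.png

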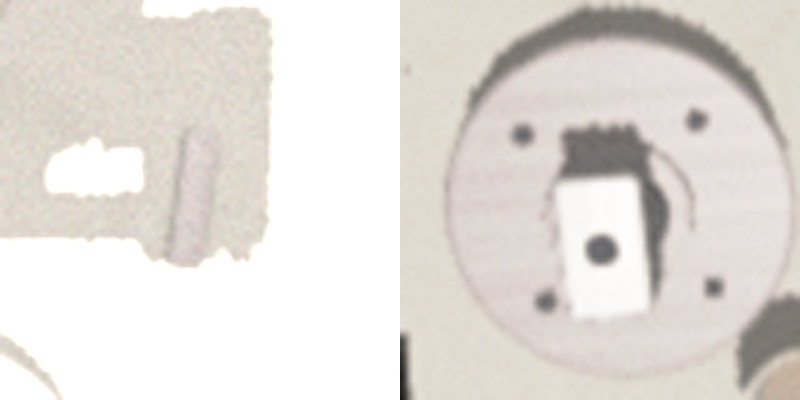

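Run:
```python
from h import *
d=load('w1')
def rect(u0,u1,v0,v1,lo,hi):
    V,U=np.mgrid[v0:v1,u0:u1];P=toworld(d,U.ravel(),V.ravel())
    k=(P[:,2]>lo)&(P[:,2]<hi);Q=P[k]
    r=cv2.minAreaRect(Q[:,:2].astype(np.float32));print(k.sum(),Q.mean(0).round(1),np.array(r[0]).round(1),np.array(r[1]).round(1),r[2]); print(np.linalg.svd(Q[:,:2]-Q[:,:2].mean(0))[2][0])
rect(285,315,128,170,13,19)
rect(225,256,195,240,66,78)
c=np.array([[557,180],[638,177],[650,310],[570,318]])-[400,0]
p=planez(d,200+c[:,0]/5,170+c[:,1]/5,72.);print(p.round(1),p.mean(0))
k=np.array([[187,128],[216,128],[203,264],[178,264]])
p=planez(d,260+k[:,0]/5,110+k[:,1]/5,16.);print(p.round(1),p.mean(0))
```

```text
194 [408.7  33.3  16.4] [409.   33.1] [ 9.9 39.5] 57.74028015136719
[ 0.84548291 -0.53400248]
515 [454.7 -75.9  72. ] [455.7 -76.9] [24.2 40.2] 69.77381896972656
[ 0.93934485 -0.34297413]
[[433.7 -78.8  72. ]
 [442.  -58.9  72. ]
 [476.6 -72.5  72. ]
 [469.5 -93.2  72. ]] [455.43874106 -75.85098553  72.        ]
[[389.3  40.6  16. ]
 [392.9  48.2  16. ]
 [426.6  29.   16. ]
 [423.5  22.4  16. ]] [408.09334324  35.05366957  16.        ]
```

{"op": "send_rows", "data": {"commands": [[[-0.015,0.022,-0.04,0,0,-4,40],[-0.0305,0.0444,-0.1,0,0,-7.3,40],[-0.0305,0.0444,-0.16,0,0,-7.3,40],[-0.0305,0.0444,-0.22,0,0,-7.3,40],[-0.0305,0.0444,-0.25,0,0,-7.3,40],[-0.0305,0.0444,-0.265,0,0,-7.3,40],[-0.0305,0.0444,-0.265,0,0,-7.3,40]]]}}

```text
clock: 2.95
tcp_pos: [407.9, 32.6, 23.7]
ee_rot: [[0.843, -0.003, 0.538], [-0.538, 0.0, 0.843], [-0.003, -1.0, -0.001]]
wrist_force: [0.0, 0.6, -0.0]
gripper_width: 0.407
```

Run:
```python
from h import *
cap('wrist','w2');cap('side','d2');print(bot.get_obs()['tcp_pos'])
a=cv2.imread('pics/w2.png');b=cv2.imread('pics/d2.png')[150:350,220:400]
cv2.imwrite('pics/c2.png',np.hstack([cv2.resize(a,(400,300)),cv2.resize(b,(400,300))]))
d=load('w2');V,U=np.mgrid[0:420,0:560];P=toworld(d,U.ravel(),V.ravel())
k=(np.abs(P[:,0]-409)<35)&(np.abs(P[:,1]-33)<35)&(P[:,2]>10)&(P[:,2]<19);Q=P[k];print(k.sum())
if k.sum()>20: print(cv2.minAreaRect(Q[:,:2].astype(np.float32)),Q.mean(0))
```

```text
[408.77061251  32.70628206  24.9623882 ]
937
((407.9537353515625, 33.773860931396484), (9.721035957336426, 37.87872314453125), 57.504966735839844) [407.10298432  34.29933203  16.14597852]
```

View pics/c2.png

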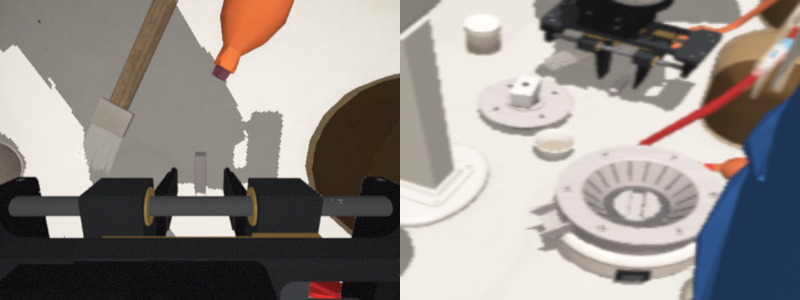

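The key lies midway between the fingers (~(280,240) in the full frame), aligned.

{"op": "send_rows", "data": {"commands": [[[0,0,-0.008,0,0,0,40],[0,0,-0.014,0,0,0,40],[0,0,-0.014,0,0,0,25],[0,0,-0.014,0,0,0,0],[0,0,-0.014,0,0,0,0],[0,0,-0.014,0,0,0,0],[0,0,-0.014,0,0,0,0]]], "grip_force": 12}}

```text
clock: 3.92
tcp_pos: [409.0, 33.0, 10.8]
ee_rot: [[0.846, 0.0, 0.534], [-0.534, 0.0, 0.846], [0.0, -1.0, 0.0]]
wrist_force: [-0.8, -0.2, 2.6]
gripper_width: 0.101
```

Run:
```python
from h import *
o=bot.get_obs();print(o['tcp_pos'],o['gripper_width'],o['wrist_force'])
```

```text
[409.04311391  33.04574636  10.76430285] 0.10094045219445376 [-0.84324409 -0.17246715  2.60842635]
```

{"op": "send_rows", "data": {"commands": [[[0,0,0.05,0,0,0,0],[0,0,0.11,0,0,0,0],[0.02,0,0.165,0,0,3,0],[0.07,-0.002,0.2,0,0,7,0],[0.13,-0.005,0.225,0,0,10,0],[0.19,-0.01,0.24,0,0,13,0],[0.25,-0.015,0.24,0,0,13,0],[0.291,-0.018,0.24,0,0,13,0],[0.291,-0.018,0.24,0,0,13,0]]]}}

```text
clock: 5.05
tcp_pos: [701.5, 14.7, 248.7]
ee_rot: [[0.944, -0.002, 0.33], [-0.33, 0.0, 0.944], [-0.002, -1.0, -0.0]]
wrist_force: [-0.3, -0.1, -1.2]
gripper_width: 0.104
```

Run:
```python
from h import *
cap('wrist','w3');o=bot.get_obs();print(o['tcp_pos'],o['gripper_width'],o['wrist_force'])
```

```text
[700.13114106  14.93006216 249.19186838] 0.10373540206575148 [-0.63145713 -0.50833117 -0.46013345]
```

View pics/w3.png

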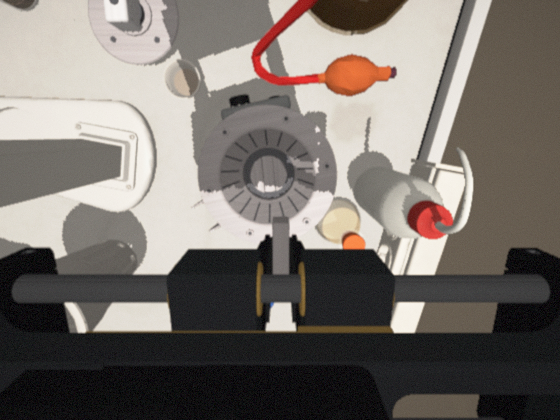

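The key is held at (281,235); the mill's bowl is in view, its centre ~(269,173).

Run:
```python
from h import *
d=load('w3');f=d['frame']
a=cv2.resize(f[100:245,195:340],None,fx=5.5,fy=4.1,interpolation=2)
a=cv2.resize(f[140:215,225:315],None,fx=8,fy=8,interpolation=2);a=cv2.convertScaleAbs(a,alpha=1.5)
cv2.imwrite('pics/w3c.png',a)
V,U=np.mgrid[0:420,0:560];P=toworld(d,U.ravel(),V.ravel());
near=np.hypot(P[:,0]-660,P[:,1]-10)<100
k=near&(P[:,2]>100)&(P[:,2]<110);Q=P[k];print(k.sum(),np.median(Q[:,2]))
# circle fit via hole of rim: fit inner & outer edges
from scipy.optimize import least_squares
im=np.zeros((400,400),np.uint8)
ang=lambda c:np.arctan2(Q[:,1]-c[1],Q[:,0]-c[0])
c=Q[:,:2].mean(0)
for it in range(6):
    r=np.hypot(Q[:,0]-c[0],Q[:,1]-c[1]);b=((ang(c)+np.pi)/(2*np.pi)*40).astype(int)
    In=[];
    for i in range(40):
        s=Q[b==i]
        if len(s)>8:
            rr=np.hypot(s[:,0]-c[0],s[:,1]-c[1]);In.append(s[rr.argsort()[1]])
    In=np.array(In)
    g=least_squares(lambda p:np.hypot(In[:,0]-p[0],In[:,1]-p[1])-p[2],[*c,51],loss='soft_l1').x;c=g[:2]
print('inner fit',g,len(In))
for lo,hi in [(79,83),(85,89),(92,96)]:
    k=near&(P[:,2]>lo)&(P[:,2]<hi)&(np.hypot(P[:,0]-c[0],P[:,1]-c[1])<60);S=P[k]
    g=least_squares(lambda p:np.hypot(S[:,0]-p[0],S[:,1]-p[1])-p[2],[*c,40],loss='soft_l1').x;print(lo,k.sum(),g)
k=near&(np.hypot(P[:,0]-c[0],P[:,1]-c[1])<21);S=P[k]
print(np.percentile(S[:,2],[5,25,50,75,95]))
```

```text
8349 104.87056404440389
inner fit [673.92721017  10.42506143  47.99737193] 39
79 520 [673.91697929  10.41274356  36.44046043]
85 589 [673.88364339  10.3612683   40.11579801]
92 680 [673.86097871  10.36818929  44.39583013]
[254.67425317 350.2151017  364.48347027 373.2040622  378.09607206]
```

View pics/w3c.png

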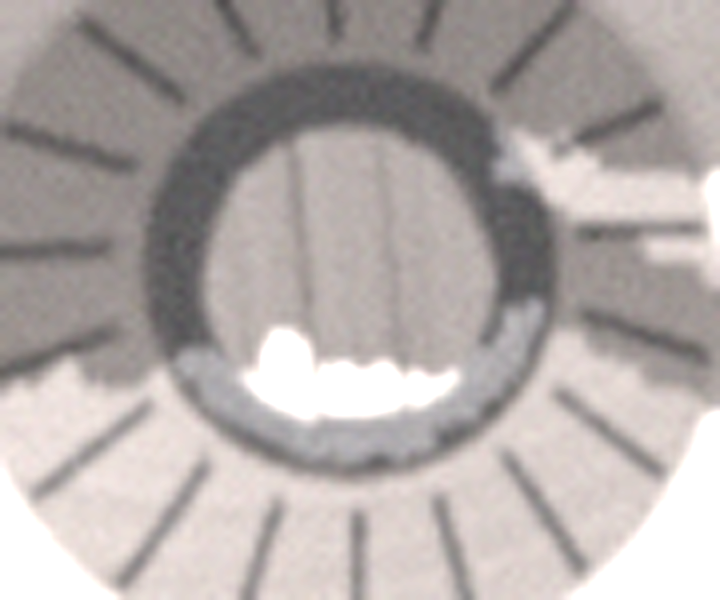

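```bash
cat > mill.py <<'E'
from h import *
from scipy.optimize import least_squares
def mill(fn):
    d=load(fn);V,U=np.mgrid[0:420,0:560];P=toworld(d,U.ravel(),V.ravel());c=np.array([673.9,10.4])
    for lo,hi in [(79,83),(85,89),(92,96)]:
        k=(P[:,2]>lo)&(P[:,2]<hi)&(np.hypot(P[:,0]-c[0],P[:,1]-c[1])<60);S=P[k]
        g=least_squares(lambda p:np.hypot(S[:,0]-p[0],S[:,1]-p[1])-p[2],[*c,40],loss='soft_l1').x;print(lo,k.sum(),g)
    return d,P
E
python3 - <<'E'
from mill import *
d=load('w3');print(d['tp'])
L=np.array([[292,140],[308,330],[380,150],[398,360]])/8.
def ln(d,L):
    p=planez(d,225+L[:,0],140+L[:,1],75.)
    print(p.round(1));
    for a,b in [(0,1),(2,3)]:
        e=p[b]-p[a];n=np.array([-e[1],e[0]])/np.hypot(e[0],e[1]);print(np.degrees(np.arctan2(e[1],e[0])),'off',n@(np.array([673.9,10.4])-p[a,:2]))
ln(d,L)
cap('wrist','w4');d,P=mill('w4');print(d['tp'],d['tr'])
f=d['frame'];cv2.imwrite('pics/w4c.png',cv2.convertScaleAbs(cv2.resize(f[140:215,225:315],None,fx=8,fy=8,interpolation=2),alpha=1.5))
k=(np.hypot(P[:,0]-673.9,P[:,1]-10.4)<19);print(np.histogram(P[k,2],bins=np.arange(60,84,2)))
E
```

```text
[701.46437006  14.67092428 248.74222125]
[[652.9  10.   75. ]
 [679.1   2.8  75. ]
 [658.4  21.3  75. ]
 [687.5  13.6  75. ]]
-15.272324952986922 off 5.922969026488827
-14.680079674799273 off -6.575078613955969
79 507 [673.94227969  10.35193004  36.45610421]
85 587 [673.89223939  10.45443824  40.13204645]
92 705 [673.80906391  10.40003116  44.36551055]
[700.13114106  14.93006216 249.19186838] [[ 9.43904534e-01 -2.03262804e-03  3.30212204e-01]
 [-3.30212428e-01  2.33902597e-04  9.43906615e-01]
 [-1.99584855e-03 -9.99997907e-01 -4.50417319e-04]]
(array([  0,   0,   5, 231,  85,   7,  24, 366, 124,   1,   0]), array([60, 62, 64, 66, 68, 70, 72, 74, 76, 78, 80, 82]))
```

View pics/w4c.png

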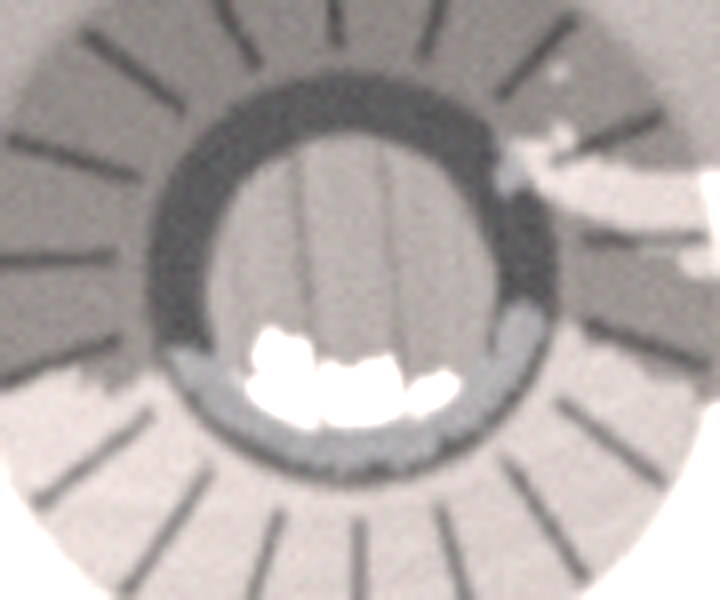

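Run:
```python
from mill import *
c=np.array([673.9,10.4])
for fn in ['w3','w4']:
    d=load(fn);V,U=np.mgrid[0:420,0:560];P=toworld(d,U.ravel(),V.ravel())
    k=(np.hypot(P[:,0]-c[0],P[:,1]-c[1])<20)&(P[:,2]<79)&(P[:,2]>64);Q=P[k]
    best=None
    def cost(a,o):
        n=np.array([-np.sin(a),np.cos(a)]);s=(Q[:,:2]-c)@n-o
        pred=np.where(abs(s)<6,67,np.where(abs(s)<7.5,73.5,75));return np.minimum(abs(Q[:,2]-pred),3).mean()
    g=[(cost(np.radians(a),o),a,o) for a in np.arange(-25,-5,.5) for o in np.arange(-3,3,.25)]
    print(sorted(g)[:4])
# angle of the lines
d=load('w4');L=np.array([[298,155],[308,330],[384,160],[402,345]])/8.
p=planez(d,225+L[:,0],140+L[:,1],75.)
for a,b in [(0,1),(2,3)]:
    e=p[b]-p[a];n=np.array([-e[1],e[0]])/np.hypot(e[0],e[1]);print(np.degrees(np.arctan2(e[1],e[0])),'off',n@(c-p[a,:2]))
# held key pose in w4
k=(np.hypot(P[:,0]-700,P[:,1]-15)<40)&(P[:,2]>235)&(P[:,2]<262);
P=toworld(d,U.ravel(),V.ravel());k=(np.hypot(P[:,0]-700,P[:,1]-15)<30)&(P[:,2]>252)&(P[:,2]<258);Q=P[k];print(k.sum(),Q.mean(0),cv2.minAreaRect(Q[:,:2].astype(np.float32)))
```

```text
[(np.float64(0.8392466846960459), np.float64(-14.0), np.float64(0.0)), (np.float64(0.8463372730272632), np.float64(-13.5), np.float64(0.0)), (np.float64(0.8485101330052063), np.float64(-14.5), np.float64(0.0)), (np.float64(0.850902050849588), np.float64(-14.0), np.float64(-0.25))]
[(np.float64(0.8125992406278889), np.float64(-14.0), np.float64(0.0)), (np.float64(0.8165887998023748), np.float64(-14.5), np.float64(0.0)), (np.float64(0.8182514985060826), np.float64(-13.5), np.float64(0.0)), (np.float64(0.826105816965568), np.float64(-13.0), np.float64(0.0))]
-16.796712022313585 off 5.914657651028771
-13.984447567821416 off -7.116418017946147
952 [695.6532463   17.54465678 254.7477954 ] ((697.1041870117188, 18.54178237915039), (17.83094596862793, 32.937049865722656), 81.7340316772461)
```

{"op": "send_rows", "data": {"commands": [[[-0.0261,-0.0046,-0.03,0,0,5,0],[-0.0261,-0.0046,-0.08,0,0,5,0],[-0.0261,-0.0046,-0.12,0,0,5,0],[-0.0261,-0.0046,-0.145,0,0,5,0],[-0.0261,-0.0046,-0.158,0,0,5,0],[-0.0261,-0.0046,-0.16,0,0,5,0],[-0.0261,-0.0046,-0.16,0,0,5,0]]]}}

```text
clock: 6.02
tcp_pos: [674.2, 10.4, 91.8]
ee_rot: [[0.969, 0.001, 0.247], [-0.247, -0.0, 0.969], [0.001, -1.0, 0.0]]
wrist_force: [-0.4, 0.0, -1.0]
gripper_width: 0.106
```

Run:
```python
from h import *
cap('wrist','w5');cap('side','d5');o=bot.get_obs();print(o['tcp_pos'],o['gripper_width'],o['wrist_force'],o['joints'])
a=cv2.imread('pics/d5.png')[220:340,260:400]
cv2.imwrite('pics/d5c.png',cv2.resize(a,None,fx=5,fy=5,interpolation=2))
a=cv2.imread('pics/w5.png')[160:270,200:360]
cv2.imwrite('pics/w5c.png',cv2.resize(a,None,fx=5,fy=5,interpolation=2))
```

```text
[674.2754843   10.41067538  91.84445318] 0.10701867959156346 [-0.03757681 -0.33364803 -0.72518365] [-4.72570785e+00  3.94223640e+01  8.84399134e+01  6.93041050e-03
  5.20402790e+01 -8.04578917e+01]
```

View pics/d5c.png

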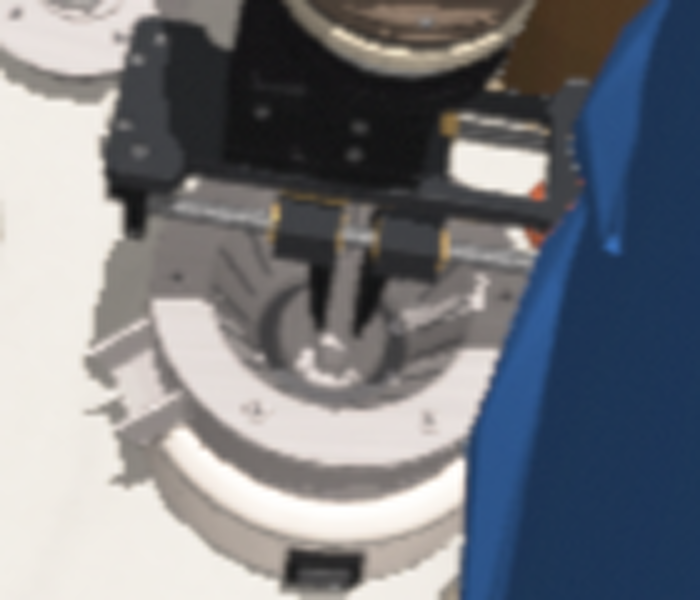

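View pics/w5c.png

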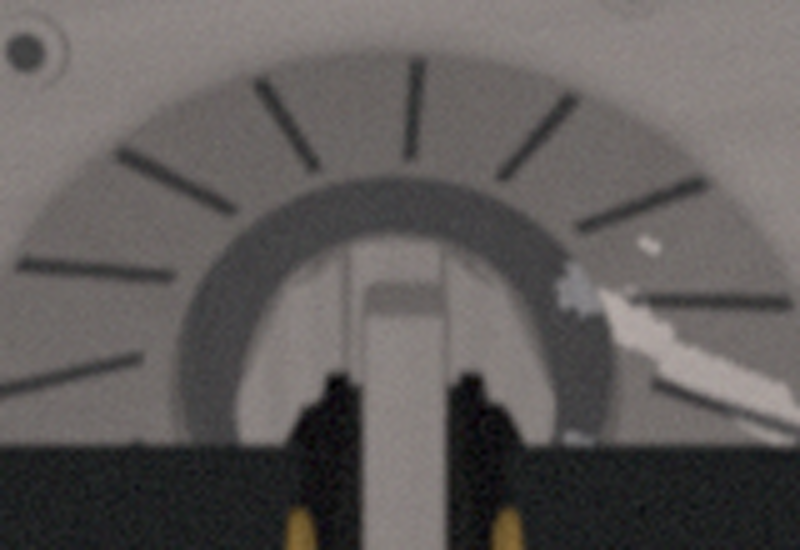

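Run:
```python
from h import *
d=load('w5');tp=d['tp'];print(tp)
jaw=np.array(d['tr'])[:,2][:2];ax=np.array(d['tr'])[:,0][:2]
def pr(n,pts,z):
    p=np.array(pts,float)/5;q=planez(d,200+p[:,0],160+p[:,1],z)
    for r in q: print(n,r.round(1),'lat',((r[:2]-[673.9,10.4])@jaw).round(2),'along',((r[:2]-[673.9,10.4])@ax).round(2))
pr('slotL',[[345,255],[347,370]],75.);pr('slotR',[[443,255],[447,340]],75.)
pr('keyTopL',[[365,312],[363,440]],97.);pr('keyTopR',[[445,312],[446,440]],97.)
V,U=np.mgrid[190:250,255:310];P=toworld(d,U.ravel(),V.ravel());k=(P[:,2]>85)&(P[:,2]<110);print(np.histogram(P[k,2],20))
```

```text
[674.18137987  10.44970925  91.79718601]
slotL [652.    9.5  75. ] lat -6.29 along -20.97
slotL [667.2   5.7  75. ] lat -6.17 along -5.39
slotR [655.1  21.7  75. ] lat 6.32 along -20.97
slotR [666.4  19.5  75. ] lat 6.92 along -9.51
keyTopL [653.9  12.2  97. ] lat -3.22 along -19.84
keyTopL [669.   8.  97.] lat -3.55 along -4.19
keyTopR [656.1  21.1  97. ] lat 5.95 along -19.84
keyTopR [671.4  17.4  97. ] lat 6.19 along -4.19
(array([ 17,  17,  10,  12,   8,  11,  21,  19,  60, 270, 172,  26,  13,
        13,  16,  25,  18,  18,  19,  27]), array([ 85.02228333,  86.2698627 ,  87.51744206,  88.76502143,
        90.01260079,  91.26018016,  92.50775952,  93.75533889,
        95.00291825,  96.25049762,  97.49807699,  98.74565635,
        99.99323572, 101.24081508, 102.48839445, 103.73597381,
       104.98355318, 106.23113254, 107.47871191, 108.72629127,
       109.97387064]))
```

Key relative to slot: about 1 mm off to the left side (+jaw); correct it and lower slowly.

{"op": "send_rows", "data": {"commands": [[[-0.0003,-0.001,0,0,0,0.5,0],[-0.0003,-0.001,-0.004,0,0,0.5,0],[-0.0003,-0.001,-0.006,0,0,0.5,0],[-0.0003,-0.001,-0.008,0,0,0.5,0],[-0.0003,-0.001,-0.01,0,0,0.5,0],[-0.0003,-0.001,-0.01,0,0,0.5,0]]]}}

```text
clock: 6.88
tcp_pos: [673.5, 9.4, 80.4]
ee_rot: [[0.971, -0.0, 0.238], [-0.238, 0.0, 0.971], [-0.0, -1.0, 0.0]]
wrist_force: [-0.1, -0.0, -0.3]
gripper_width: 0.105
```

Run:
```python
from h import *
cap('wrist','w6');o=bot.get_obs();print(o['tcp_pos'],o['gripper_width'],o['wrist_force'],o['moment'])
a=cv2.imread('pics/w6.png')[160:270,200:360]
cv2.imwrite('pics/w6c.png',cv2.resize(a,None,fx=5,fy=5,interpolation=2))
```

```text
[673.58046746   9.43520875  80.58153601] 0.10294371475527855 [-0.09320151 -0.8977461  -1.06327133] [ 0.04494548 -0.15824521 -0.00125525]
```

View pics/w6c.png

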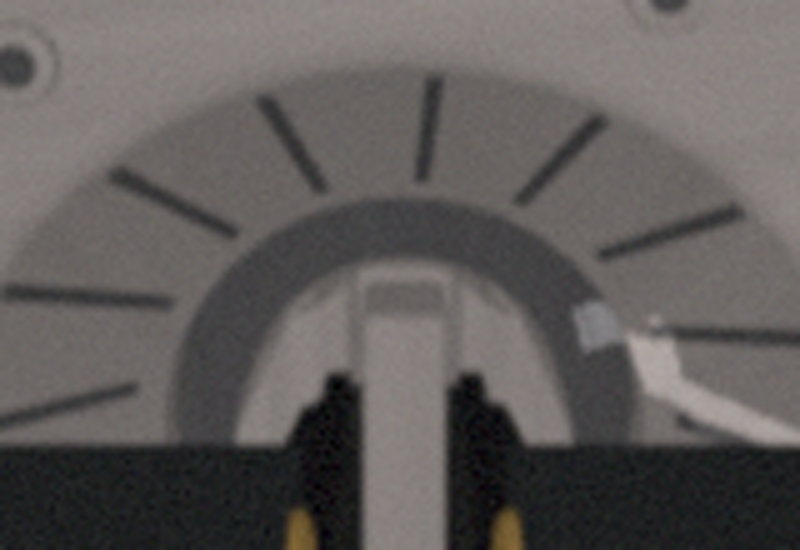

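The key (363–446) is centred in the slot (352–460) with no force. Lower the last bit.

{"op": "send_rows", "data": {"commands": [[[0,0,-0.001,0,0,0,0],[0,0,-0.002,0,0,0,0],[0,0,-0.0025,0,0,0,0],[0,0,-0.003,0,0,0,0],[0,0,-0.003,0,0,0,0]]]}}

```text
clock: 7.55
tcp_pos: [673.7, 9.4, 77.8]
ee_rot: [[0.971, 0.0, 0.238], [-0.238, 0.0, 0.971], [0.0, -1.0, 0.0]]
wrist_force: [-0.0, -0.4, 2.5]
gripper_width: 0.104
```

Run:
```python
from h import *
o=bot.get_obs();print(o['tcp_pos'],o['gripper_width'],o['wrist_force'],o['moment'])
```

```text
[673.70870739   9.42449672  77.8429491 ] 0.10427157302831773 [-0.04269122 -0.35391661  2.46188481] [ 0.0657802  -0.14615224 -0.0555    ]
```

Contact is at the expected height. Release gently and rise.

{"op": "send_rows", "data": {"commands": [[[0,0,0,0,0,0,15],[0,0,0,0,0,0,24],[0,0,0,0,0,0,24],[0,0,0.005,0,0,0,24],[0,0,0.015,0,0,0,24],[0,0,0.04,0,0,0,30],[0,0,0.09,0,0,0,40],[0.015,0,0.13,0,0,0,60],[0.026,0,0.155,0,0,0,60],[0.026,0,0.155,0,0,0,60]]]}}

```text
clock: 8.8
tcp_pos: [700.4, 9.4, 235.0]
ee_rot: [[0.971, 0.004, 0.238], [-0.238, -0.0, 0.971], [0.004, -1.0, 0.001]]
wrist_force: [-0.5, 0.0, -0.5]
gripper_width: 0.593
```

Run:
```python
from mill import *
cap('wrist','w7');d,P=mill('w7');o=bot.get_obs();print(o['tcp_pos'],o['gripper_width'],o['wrist_force'])
a=d['frame'][130:220,215:325]
cv2.imwrite('pics/w7c.png',cv2.convertScaleAbs(cv2.resize(a,None,fx=6,fy=6,interpolation=2),alpha=1.5))
```

```text
79 700 [673.90876886  10.48679534  36.06791343]
85 667 [673.898144    10.4655287   40.12105883]
92 767 [673.89810042  10.47228417  44.40037009]
[699.43895558   9.42756749 232.96525849] 0.5947091365066672 [-0.34859726 -0.20897105 -0.17595502]
```

View pics/w7c.png

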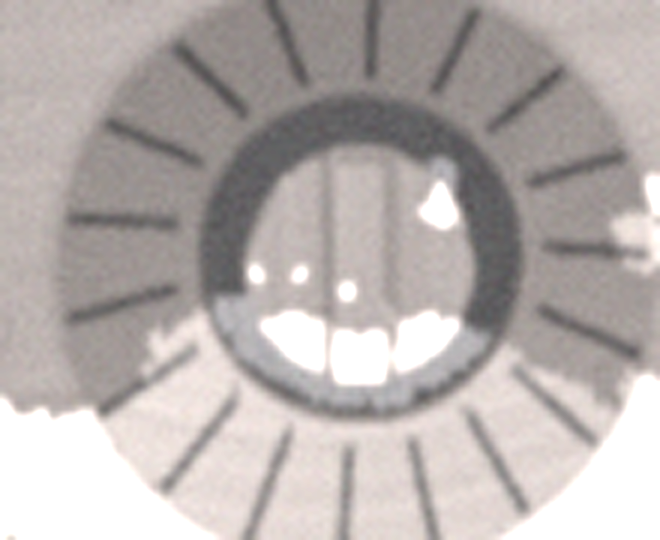

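View pics/w7.png

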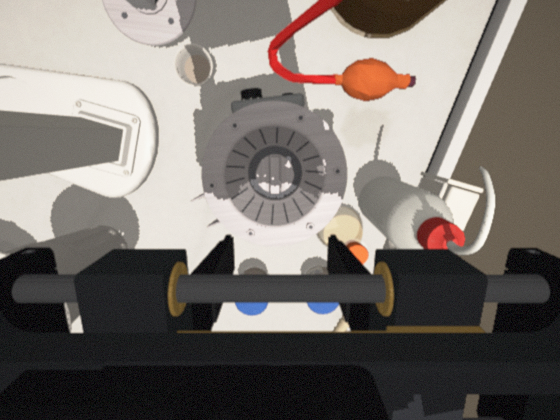

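The key lies in the slot ((330–395) across in the crop), flat between the bright fringes. Measure it.

Run:
```python
from mill import *
d=load('w7');V,U=np.mgrid[0:420,0:560];P=toworld(d,U.ravel(),V.ravel());c=np.array([673.9,10.45])
k=(np.hypot(P[:,0]-c[0],P[:,1]-c[1])<24)&(P[:,2]>79)&(P[:,2]<87);Q=P[k]
r=cv2.minAreaRect(Q[:,:2].astype(np.float32));print(k.sum(),Q.mean(0),r)
e=np.linalg.svd(Q[:,:2]-Q[:,:2].mean(0))[2][0];print('key ang',np.degrees(np.arctan2(e[1],e[0])))
print('panel',[toworld(d,u,v).round(0) for u,v in [(240,100),(272,98),(300,98),(250,93)]])
K=(abs(P[:,0]-c[0])<120)&(abs(P[:,1]-c[1])<120)&(np.hypot(P[:,0]-c[0],P[:,1]-c[1])>80)&(np.hypot(P[:,0]-c[0],P[:,1]-c[1])<99)&(P[:,2]>20)&(P[:,2]<100)
Q=P[K];a=np.degrees(np.arctan2(Q[:,1]-c[1],Q[:,0]-c[0]));print(np.histogram(a,bins=np.arange(-180,181,10)))
```

```text
365 [673.69580108  10.58082303  83.28833071] ((673.9393920898438, 10.427629470825195), (9.82944393157959, 38.873714447021484), 76.15998840332031)
key ang -13.926436598732908
panel [array([581., -13.,   0.]), array([593.,  27.,  46.]), array([601.,  58.,  46.]), array([582.,   4.,  41.])]
(array([215, 129,  18,   0,   0,   0,   0,   0,   0,  45,   0,  50,   0,
         0,   0,   0,   0,   0,   0,   0,  12,  50,   5,   0,   0,   0,
         0,   0,   0,   0,   0,   0,  88, 114,  54,  99]), array([-180, -170, -160, -150, -140, -130, -120, -110, -100,  -90,  -80,
        -70,  -60,  -50,  -40,  -30,  -20,  -10,    0,   10,   20,   30,
         40,   50,   60,   70,   80,   90,  100,  110,  120,  130,  140,
        150,  160,  170,  180]))
```

Run:
```python
from h import *
V,U=np.mgrid[0:420,0:560]
for n in ['scene0','side0']:
    d=load(n);P=toworld(d,U.ravel(),V.ravel())[d['depth'].ravel()>0]
    k=(P[:,0]>430)&(P[:,0]<700)&(P[:,1]<-90)&(P[:,1]>-350)&(P[:,2]>60);P=P[k]
    for lo in range(60,600,60):
        Q=P[(P[:,2]>lo)&(P[:,2]<=lo+60)]
        if len(Q)<20: continue
        for c in [(455,-77),(560,-20),(674,10)]:
            r=np.hypot(Q[:,0]-c[0],Q[:,1]-c[1]);i=r.argsort()[5];print(n,lo,c,r[i].round(0),Q[i].round(0))
```

```text
scene0 60 (455, -77) 20.0 [468. -93.  74.]
scene0 60 (560, -20) 121.0 [463. -92.  72.]
scene0 60 (674, 10) 188.0 [ 592. -159.  111.]
scene0 120 (455, -77) 148.0 [ 580. -157.  161.]
scene0 120 (560, -20) 137.0 [ 583. -155.  163.]
scene0 120 (674, 10) 188.0 [ 584. -155.  131.]
scene0 180 (455, -77) 148.0 [ 581. -154.  187.]
scene0 180 (560, -20) 136.0 [ 583. -155.  208.]
scene0 180 (674, 10) 188.0 [ 583. -154.  218.]
scene0 240 (455, -77) 148.0 [ 580. -155.  287.]
scene0 240 (560, -20) 136.0 [ 583. -154.  261.]
scene0 240 (674, 10) 188.0 [ 594. -160.  282.]
scene0 300 (455, -77) 118.0 [ 549. -148.  359.]
scene0 300 (560, -20) 124.0 [ 559. -144.  351.]
scene0 300 (674, 10) 186.0 [ 589. -155.  352.]
scene0 360 (455, -77) 117.0 [ 545. -151.  401.]
scene0 360 (560, -20) 123.0 [ 564. -142.  377.]
scene0 360 (674, 10) 185.0 [ 578. -149.  376.]
scene0 420 (455, -77) 117.0 [ 545. -152.  426.]
scene0 420 (560, -20) 123.0 [ 567. -143.  434.]
scene0 420 (674, 10) 185.0 [ 580. -150.  423.]
side0 60 (455, -77) 22.0 [473. -90.  62.]
side0 60 (560, -20) 115.0 [471. -92.  63.]
side0 60 (674, 10) 186.0
[... 300 characters left out ...]

side0 240 (455, -77) 152.0 [ 586. -154.  277.]
side0 240 (560, -20) 137.0 [ 584. -154.  295.]
side0 240 (674, 10) 186.0 [ 586. -154.  255.]
side0 300 (455, -77) 133.0 [ 570. -144.  348.]
side0 300 (560, -20) 124.0 [ 570. -144.  352.]
side0 300 (674, 10) 184.0 [ 580. -148.  355.]
side0 360 (455, -77) 129.0 [ 566. -143.  385.]
side0 360 (560, -20) 123.0 [ 567. -143.  406.]
side0 360 (674, 10) 184.0 [ 585. -151.  401.]
side0 420 (455, -77) 126.0 [ 560. -146.  439.]
side0 420 (560, -20) 124.0 [ 562. -144.  437.]
side0 420 (674, 10) 184.0 [ 591. -154.  425.]
side0 480 (455, -77) 149.0 [ 534. -204.  480.]
side0 480 (560, -20) 183.0 [ 539. -202.  480.]
side0 480 (674, 10) 247.0 [ 577. -217.  480.]
```

{"op": "send_rows", "data": {"commands": [[[-0.055,-0.02,0,0,0,-2,60],[-0.11,-0.04,0,0,0,-4,60],[-0.165,-0.06,0,0,0,-6.4,60],[-0.22,-0.08,-0.01,0,0,-6.4,60],[-0.2445,-0.0869,-0.05,0,0,-6.4,60],[-0.2445,-0.0869,-0.1,0,0,-6.4,60],[-0.2445,-0.0869,-0.13,0,0,-6.4,60],[-0.2445,-0.0869,-0.13,0,0,-6.4,60]]]}}

```text
clock: 9.85
tcp_pos: [453.1, -76.9, 100.6]
ee_rot: [[0.939, -0.005, 0.345], [-0.345, 0.002, 0.939], [-0.006, -1.0, -0.0]]
wrist_force: [0.5, -0.1, 0.7]
gripper_width: 0.596
```

Run:
```python
from h import *
cap('wrist','w8');o=bot.get_obs();print(o['tcp_pos'],o['ee_rot'],o['gripper_width'])
d=load('w8');V,U=np.mgrid[0:420,0:560];P=toworld(d,U.ravel(),V.ravel())
k=(np.hypot(P[:,0]-455,P[:,1]+77)<40)&(P[:,2]>68)&(P[:,2]<76);Q=P[k];print(k.sum(),Q.mean(0),cv2.minAreaRect(Q[:,:2].astype(np.float32)))
```

```text
[454.0546666  -77.16450655 101.99883093] [[ 9.38651344e-01 -2.95334952e-03  3.44854944e-01]
 [-3.44853394e-01  1.03502776e-03  9.38655989e-01]
 [-3.12911365e-03 -9.99995103e-01 -4.69424087e-05]] 0.6001720539471185
1797 [453.83171322 -76.40398793  72.16660287] ((455.042236328125, -76.76375579833984), (23.936925888061523, 39.43914031982422), 70.70594024658203)
```

View pics/w8.png

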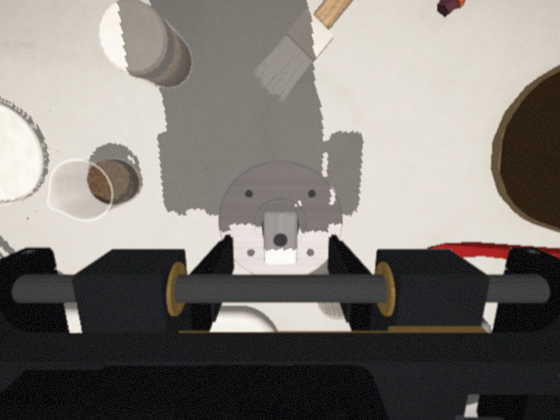

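Grip block at (280,240) lies midway between the open fingers. Descend and grip.

{"op": "send_rows", "data": {"commands": [[[0,0,-0.03,0,0,0.5,60],[0,0,-0.055,0,0,0.5,60],[0,0,-0.0635,0,0,0.5,60],[0,0,-0.0635,0,0,0.5,45],[0,0,-0.0635,0,0,0.5,15],[0,0,-0.0635,0,0,0.5,15],[0,0,-0.0635,0,0,0.5,15],[0,0,-0.0635,0,0,0.5,15],[0,0,-0.0635,0,0,0.5,15]]], "grip_force": 40}}

```text
clock: 11.02
tcp_pos: [455.3, -77.5, 39.6]
ee_rot: [[0.942, 0.001, 0.337], [-0.337, -0.0, 0.942], [0.001, -1.0, 0.0]]
wrist_force: [-0.1, 0.6, 6.7]
gripper_width: 0.249
```

Run:
```python
from h import *
o=bot.get_obs();print(o['tcp_pos'],o['gripper_width'],o['wrist_force'])
```

```text
[455.33449818 -77.52619154  39.62217325] 0.24906318433989358 [-0.09773288  0.60017326  6.67718235]
```

{"op": "send_rows", "data": {"commands": [[[0,0,0.02,0,0,0,15],[0,0,0.06,0,0,0,15],[0,0.01,0.11,0,0,0,15],[0.02,0.04,0.15,0,0,0,15],[0.06,0.07,0.15,0,0,0,15],[0.11,0.08,0.15,0,0,0,15],[0.16,0.0869,0.15,0,0,0,15],[0.2,0.0869,0.145,0,0,0,15],[0.2185,0.0869,0.14,0,0,0,15],[0.2185,0.0869,0.13,0,0,0,15]]]}}

```text
clock: 12.28
tcp_pos: [673.9, 9.5, 167.8]
ee_rot: [[0.942, -0.001, 0.337], [-0.337, 0.0, 0.942], [-0.001, -1.0, -0.0]]
wrist_force: [-0.7, -0.9, -4.3]
gripper_width: 0.253
```

Run:
```python
from h import *
o=bot.get_obs();print(o['tcp_pos'],o['gripper_width'],o['wrist_force'],o['moment'],o['joints'])
cap('wrist','w9');cap('side','d9')
a=cv2.imread('pics/w9.png');b=cv2.imread('pics/d9.png')[150:350,220:400]
cv2.imwrite('pics/c9.png',np.hstack([cv2.resize(a,(400,300)),cv2.resize(b,(400,300))]))
```

```text
[673.8821758    9.47634148 167.84804263] 0.25274665975979427 [-0.65719811 -0.86650416 -4.2991021 ] [ 0.13279633 -0.14679971 -0.00385778] [-4.80754003e+00  3.47066728e+01  8.47053232e+01  4.92789333e-03
  6.06413393e+01 -7.51433997e+01]
```

View pics/c9.png

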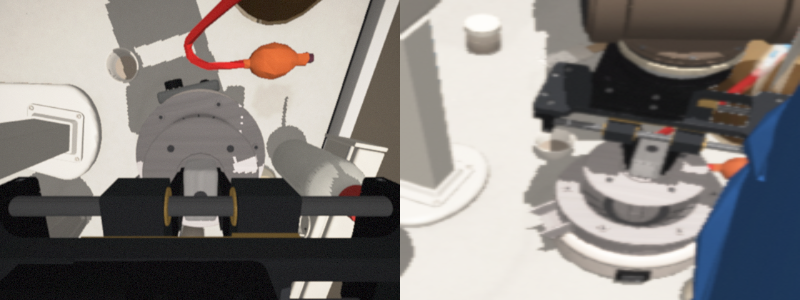

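Run:
```python
from mill import *
d=load('w9');V,U=np.mgrid[0:420,0:560];P=toworld(d,U.ravel(),V.ravel());print(d['tp'])
k=(P[:,2]>155)&(P[:,2]<163)&(np.hypot(P[:,0]-674,P[:,1]-10)<65)&(V.ravel()<245);Q=P[k];print(k.sum(),np.median(Q[:,2]))
c=np.array([674.,10.])
for it in range(5):
    a=np.degrees(np.arctan2(Q[:,1]-c[1],Q[:,0]-c[0]));r=np.hypot(Q[:,0]-c[0],Q[:,1]-c[1]);E=[]
    for s in range(-180,180,6):
        m=(a>=s)&(a<s+6)
        if m.sum()>8:
            E.append(Q[m][r[m].argsort()[-3]])
    E=np.array(E);E=E[np.hypot(E[:,0]-c[0],E[:,1]-c[1])>45]
    g=least_squares(lambda p:np.hypot(E[:,0]-p[0],E[:,1]-p[1])-51.5,c,loss='soft_l1').x;c=g
print(c,len(E),np.hypot(E[:,0]-c[0],E[:,1]-c[1]).round(1))
```

```text
[673.8821758    9.47634148 167.84804263]
8929 160.34213769118273
[673.84082769  10.53385378] 30 [51.5 51.5 51.5 51.5 51.5 51.5 51.6 51.6 51.8 51.6 51.8 51.7 51.9 51.6
 51.6 51.6 51.7 51.5 51.6 51.4 51.6 51.6 51.5 51.5 51.5 51.4 51.2 51.4
 51.4 51.6]
```

Cone and bowl are concentric within 0.1 mm as measured in the same picture. Lower to just above the key.

{"op": "send_rows", "data": {"commands": [[[0.0002,0,-0.015,0,0,0,15],[0.0002,0,-0.03,0,0,0,15],[0.0002,0,-0.04,0,0,0,15],[0.0002,0,-0.044,0,0,0,15],[0.0002,0,-0.044,0,0,0,15],[0.0002,0,-0.044,0,0,0,15]]]}}

```text
clock: 13.12
tcp_pos: [674.0, 9.4, 125.6]
ee_rot: [[0.942, 0.001, 0.337], [-0.337, 0.0, 0.942], [0.001, -1.0, 0.0]]
wrist_force: [-0.2, -0.2, -4.1]
gripper_width: 0.251
```

Run:
```python
from h import *
o=bot.get_obs();print(o['tcp_pos'],o['gripper_width'],o['wrist_force'],o['moment'])
```

```text
[674.03684256   9.39134679 125.62985728] 0.25114423090197013 [-0.18235022 -0.23487766 -4.1419242 ] [ 0.04418228 -0.19062425 -0.06826267]
```

{"op": "send_rows", "data": {"commands": [[[0,0,-0.001,0,0,0,15],[0,0,-0.002,0,0,0,15],[0,0,-0.0025,0,0,0,15],[0,0,-0.003,0,0,0,15],[0,0,-0.0035,0,0,0,15],[0,0,-0.0035,0,0,0,15]]]}}

```text
clock: 13.88
tcp_pos: [674.1, 9.4, 122.6]
ee_rot: [[0.942, 0.001, 0.337], [-0.337, -0.0, 0.942], [0.001, -1.0, 0.0]]
wrist_force: [-1.5, 1.3, 5.4]
gripper_width: 0.252
```

Run:
```python
from h import *
o=bot.get_obs();print(o['tcp_pos'],o['gripper_width'],o['wrist_force'],o['moment'])
```

```text
[674.06282843   9.40245296 122.56692549] 0.25242547901447926 [-1.4833825   1.28420902  5.38782309] [0.07498212 0.2527608  0.05109508]
```

Contact exactly at the on-key height (122.6). Turn clockwise by feel in small portions.

{"op": "send_rows", "data": {"commands": [[[0,0,0,0,0,-4,15],[0,0,0,0,0,-8,15],[0,0,0,0,0,-12,15],[0,0,0,0,0,-12,15]]]}}

```text
clock: 14.38
tcp_pos: [674.4, 9.3, 122.6]
ee_rot: [[0.851, 0.002, 0.525], [-0.525, -0.0, 0.851], [0.002, -1.0, 0.001]]
wrist_force: [-0.5, -0.6, 6.7]
gripper_width: 0.25
```

```bash
cat > st.py <<'E'
from h import *
o=bot.get_obs();R=o['ee_rot'];print(o['clock'],o['tcp_pos'].round(2),'jaw',np.degrees(np.arctan2(R[1,2],R[0,2])).round(2),o['gripper_width'],o['wrist_force'].round(2),o['moment'].round(2),o['joints'][5].round(1))
E
python3 st.py
```

```text
14.375 [674.44   9.33 122.56] jaw 58.34 0.24977184858637158 [-0.52 -0.56  6.74] [ 0.03 -0.1  -0.01] -63.2
```

{"op": "send_rows", "data": {"commands": [[[0,0,0,0,0,-4,15],[0,0,0,0,0,-8,15],[0,0,0,0,0,-12,15],[0,0,0,0,0,-12,15]]]}}

```text
clock: 14.88
tcp_pos: [674.5, 9.4, 122.6]
ee_rot: [[0.724, 0.002, 0.69], [-0.69, -0.0, 0.724], [0.002, -1.0, 0.001]]
wrist_force: [-0.2, -0.1, 6.3]
gripper_width: 0.246
```

```bash
python3 st.py
```

```text
14.875 [674.45   9.36 122.6 ] jaw 46.36 0.24575920712627577 [-0.25 -0.14  6.29] [ 0.03 -0.14 -0.07] -51.2
```

{"op": "send_rows", "data": {"commands": [[[-0.0004,0,0,0,0,6,15],[-0.0004,0,0,0,0,12,15],[-0.0004,0,0,0,0,18,15],[-0.0004,0,0,0,0,24,15],[-0.0004,0,0,0,0,28,15],[-0.0004,0,0,0,0,32,15],[-0.0004,0,0,0,0,32,15]]]}}

```text
clock: 15.75
tcp_pos: [674.0, 9.4, 122.5]
ee_rot: [[0.98, 0.002, 0.2], [-0.2, -0.0, 0.98], [0.002, -1.0, 0.0]]
wrist_force: [0.1, -0.5, 5.3]
gripper_width: 0.249
```

```bash
python3 st.py
```

```text
15.75 [674.02   9.4  122.49] jaw 78.48 0.24878305115167407 [ 0.05 -0.49  5.31] [ 0.1  -0.18 -0.08] -83.3
```

{"op": "send_rows", "data": {"commands": [[[0,0,0,0,0,4,15],[0,0,0,0,0,8,15],[0,0,0,0,0,8,15]]]}}

```text
clock: 16.12
tcp_pos: [673.8, 9.4, 122.2]
ee_rot: [[0.998, 0.001, 0.063], [-0.063, -0.0, 0.998], [0.001, -1.0, 0.0]]
wrist_force: [0.7, -0.3, 4.8]
gripper_width: 0.251
```

```bash
python3 st.py
```

```text
16.125 [673.84   9.41 122.18] jaw 86.37 0.25064795456724137 [ 0.71 -0.28  4.84] [ 0.1  -0.23 -0.01] -91.2
```

{"op": "send_rows", "data": {"commands": [[[0,0,0,0,0,2,15],[0,0,0,0,0,4,15],[0,0,0,0,0,4,15]]]}}

```text
clock: 16.5
tcp_pos: [673.4, 9.4, 121.6]
ee_rot: [[1.0, 0.0, -0.006], [0.006, 0.0, 1.0], [0.0, -1.0, 0.0]]
wrist_force: [-0.5, 1.5, 3.5]
gripper_width: 0.251
```

```bash
python3 st.py
```

```text
16.5 [673.43   9.44 121.6 ] jaw 90.36 0.25052701617358036 [-0.55  1.49  3.55] [ 0.2  -0.45 -0.02] -95.2
```

The cone is starting to drop; follow it down lightly while turning.

{"op": "send_rows", "data": {"commands": [[[0,0,-0.0003,0,0,1.5,15],[0,0,-0.0006,0,0,3,15],[0,0,-0.0006,0,0,3,15]]]}}

```text
clock: 16.88
tcp_pos: [672.7, 9.4, 120.1]
ee_rot: [[0.998, -0.002, -0.059], [0.059, 0.0, 0.998], [-0.002, -1.0, 0.0]]
wrist_force: [0.3, 0.7, -3.3]
gripper_width: 0.247
```

```bash
python3 st.py
```

```text
16.875 [672.68   9.44 120.05] jaw 93.35 0.24665641839902233 [ 0.28  0.69 -3.32] [ 0.07 -0.16  0.03] -98.2
```

Free now (force back to bare weight): lower slowly.

{"op": "send_rows", "data": {"commands": [[[0.0002,0,-0.0005,0,0,0,15],[0.0002,0,-0.001,0,0,0,15],[0.0002,0,-0.0015,0,0,0,15],[0.0002,0,-0.002,0,0,0,15],[0.0002,0,-0.0025,0,0,0,15],[0.0002,0,-0.0025,0,0,0,15]]]}}

```text
clock: 17.62
tcp_pos: [673.6, 9.5, 118.5]
ee_rot: [[0.998, -0.0, -0.058], [0.058, 0.0, 0.998], [-0.0, -1.0, 0.0]]
wrist_force: [-0.3, -0.1, -3.3]
gripper_width: 0.253
```

```bash
python3 st.py
```

```text
17.625 [673.57   9.45 118.52] jaw 93.33 0.25328351185527964 [-0.27 -0.13 -3.31] [ 0.14 -0.18  0.04] -98.1
```

{"op": "send_rows", "data": {"commands": [[[0,0,-0.0006,0,0,0,15],[0,0,-0.0012,0,0,0,15],[0,0,-0.0016,0,0,0,15],[0,0,-0.002,0,0,0,15],[0,0,-0.0024,0,0,0,15],[0,0,-0.0024,0,0,0,15]]]}}

```text
clock: 18.38
tcp_pos: [673.6, 9.5, 116.2]
ee_rot: [[0.998, -0.0, -0.058], [0.058, 0.0, 0.998], [-0.0, -1.0, 0.0]]
wrist_force: [0.3, 0.4, -4.0]
gripper_width: 0.251
```

```bash
python3 st.py
```

```text
18.375 [673.57   9.48 116.16] jaw 93.33 0.2510188017474977 [ 0.33  0.39 -3.99] [ 0.23 -0.13  0.03] -98.1
```

{"op": "send_rows", "data": {"commands": [[[0,0,-0.0003,0,0,0,15],[0,0,-0.0006,0,0,0,15],[0,0,-0.0008,0,0,0,15],[0,0,-0.0008,0,0,0,15]]]}}

```text
clock: 18.88
tcp_pos: [673.6, 9.5, 115.8]
ee_rot: [[0.998, 0.0, -0.058], [0.058, 0.0, 0.998], [0.0, -1.0, 0.0]]
wrist_force: [-2.9, 2.4, 4.8]
gripper_width: 0.252
```

```bash
python3 st.py
```

```text
18.875 [673.6    9.53 115.8 ] jaw 93.33 0.2524960032703927 [-2.95  2.42  4.77] [0.47 0.4  0.03] -98.1
```

Seated (TCP 115.8, contact ~9 N). Now anticlockwise.

{"op": "send_rows", "data": {"commands": [[[0,0,0.0003,0,0,3,15],[0,0,0.0003,0,0,6,15],[0,0,0.0003,0,0,9,15],[0,0,0.0003,0,0,12,15],[0,0,0.0003,0,0,15,15],[0,0,0.0003,0,0,18,15],[0,0,0.0003,0,0,21,15],[0,0,0.0003,0,0,24,15]]]}}

```text
clock: 19.88
tcp_pos: [673.5, 9.7, 115.8]
ee_rot: [[0.888, -0.0, -0.46], [0.46, 0.001, 0.888], [0.0, -1.0, 0.001]]
wrist_force: [-2.7, 2.6, 1.8]
gripper_width: 0.247
```

```bash
python3 st.py
```

```text
19.875 [673.53   9.67 115.81] jaw 117.4 0.2474012471790057 [-2.67  2.62  1.78] [ 0.67  0.36 -0.17] -122.2
```

{"op": "send_rows", "data": {"commands": [[[0,0,0,0,0,3,15],[0,0,0,0,0,6,15],[0,0,0,0,0,8,15]]]}}

```text
clock: 20.25
tcp_pos: [673.5, 9.7, 115.8]
ee_rot: [[0.815, -0.0, -0.579], [0.579, 0.001, 0.815], [0.0, -1.0, 0.001]]
wrist_force: [-2.7, 3.3, 3.4]
gripper_width: 0.248
```

```bash
python3 st.py
```

```text
20.25 [673.48   9.72 115.8 ] jaw 125.39 0.24792658210777133 [-2.71  3.29  3.35] [ 0.87  0.48 -0.23] -130.2
```

{"op": "send_rows", "data": {"commands": [[[0,0,0,0,0,2,15],[0,0,0,0,0,4,15]]]}}

```text
clock: 20.5
tcp_pos: [673.5, 9.7, 115.8]
ee_rot: [[0.773, -0.0, -0.635], [0.635, 0.001, 0.773], [0.0, -1.0, 0.001]]
wrist_force: [-4.2, 3.7, 4.0]
gripper_width: 0.248
```

```bash
python3 st.py
```

```text
20.5 [673.49   9.75 115.82] jaw 129.39 0.24786335748000501 [-4.21  3.66  3.99] [ 0.95  0.6  -0.22] -134.2
```

{"op": "send_rows", "data": {"commands": [[[0,0,0,0,0,2,15],[0,0,0,0,0,4,15],[0,0,0,0,0,6,15]]]}}

```text
clock: 20.88
tcp_pos: [673.4, 9.7, 115.8]
ee_rot: [[0.702, -0.0, -0.712], [0.712, 0.001, 0.702], [0.0, -1.0, 0.001]]
wrist_force: [-4.0, 4.3, 4.4]
gripper_width: 0.25
```

```bash
python3 st.py
```

```text
20.875 [673.45   9.75 115.8 ] jaw 135.39 0.25005364331213864 [-4.01  4.3   4.35] [ 0.99  0.61 -0.25] -140.2
```

Run:
```python
from h import *
c=np.array([673.9,10.4])
d=load('side0')
for u,v in [(324,334),(318,334),(330,334)]:
    p=toworld(d,u,v);e=p[:2]-c;print(p.round(0),np.hypot(*e),np.degrees(np.arctan2(e[1],e[0])))
d=load('w1');cv2.imwrite('pics/w1m.png',cv2.resize(d['frame'][225:335,290:400],None,fx=6,fy=5.4,interpolation=2))
d=load('w3');cv2.imwrite('pics/w3m.png',cv2.convertScaleAbs(cv2.resize(d['frame'][80:240,190:340],None,fx=4,fy=3.7,interpolation=2),alpha=1.3))
```

```text
[758.  -2.  35.] 84.8604554316236 -8.482970539094067
[756. -13.  31.] 85.01828669121495 -16.100686405144813
[758.  10.  33.] 83.98166788878497 -0.48309807367519564
```

View pics/w3m.png

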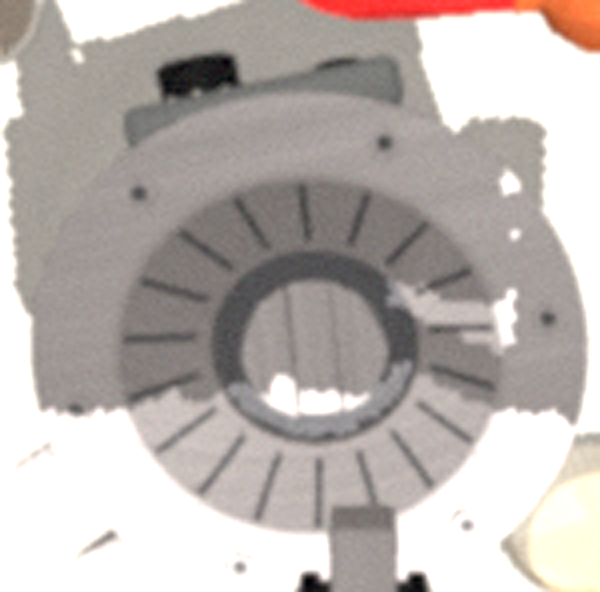

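{"op": "send_rows", "data": {"commands": [[[0,0,0,0,0,2,15],[0,0,0,0,0,4,15],[0,0,0,0,0,6,15]]]}}

```text
clock: 21.25
tcp_pos: [673.4, 9.8, 115.8]
ee_rot: [[0.624, -0.0, -0.781], [0.781, 0.001, 0.624], [0.0, -1.0, 0.001]]
wrist_force: [-2.7, 4.5, 3.4]
gripper_width: 0.252
```

```bash
python3 st.py
```

```text
21.25 [673.39   9.8  115.76] jaw 141.4 0.2523377776158069 [-2.69  4.52  3.44] [ 0.94  0.67 -0.2 ] -146.2
```

{"op": "send_rows", "data": {"commands": [[[0,0,0,0,0,2,15],[0,0,0,0,0,4,15],[0,0,0,0,0,4,15]]]}}

```text
clock: 21.62
tcp_pos: [673.4, 9.8, 115.8]
ee_rot: [[0.569, -0.001, -0.823], [0.823, 0.001, 0.569], [0.0, -1.0, 0.001]]
wrist_force: [-3.4, 4.3, 3.3]
gripper_width: 0.248
```

```bash
python3 st.py
```

```text
21.625 [673.39   9.81 115.75] jaw 145.35 0.24826777368655417 [-3.43  4.34  3.27] [ 1.    0.66 -0.18] -150.2
```

The moment has not clearly shown the stop and joint 6 nears its limit. Let go, look, and regrip half a turn round.

{"op": "send_rows", "data": {"commands": [[[0,0,0,0,0,0,40],[0,0,0,0,0,0,60],[0,0,0,0,0,0,60],[0,0,0.03,0,0,0,60],[0,0,0.06,0,0,0,60],[0,0,0.08,0,0,-10,60],[0,0,0.08,0,0,-20,60],[0,0,0.08,0,0,-30,60],[0,0,0.08,0,0,-40,60],[0,0,0.08,0,0,-50,60]]]}}

```text
clock: 22.88
tcp_pos: [673.7, 9.3, 195.6]
ee_rot: [[0.996, 0.0, -0.087], [0.087, -0.0, 0.996], [0.0, -1.0, -0.0]]
wrist_force: [-0.6, 0.8, 0.2]
gripper_width: 0.603
```

{"op": "send_rows", "data": {"commands": [[[0,0,0,0,0,-10,60],[0,0,0,0,0,-20,60],[0,0,0,0,0,-30,60],[0.01,0,0.01,0,0,-30,60],[0.01,0,0.01,0,0,-30,60]]]}}

```text
clock: 23.5
tcp_pos: [684.2, 9.2, 206.0]
ee_rot: [[0.909, 0.001, 0.417], [-0.417, -0.0, 0.909], [0.001, -1.0, 0.0]]
wrist_force: [0.1, -0.2, -0.4]
gripper_width: 0.6
```

```bash
python3 st.py
python3 - <<'E'
from h import *
cap('wrist','w10');d=load('w10');V,U=np.mgrid[0:420,0:560];P=toworld(d,U.ravel(),V.ravel())
k=(np.hypot(P[:,0]-674,P[:,1]-10)<35)&(P[:,2]>143)&(P[:,2]<153);Q=P[k]
print(k.sum(),Q.mean(0),cv2.minAreaRect(Q[:,:2].astype(np.float32)))
k=(np.hypot(P[:,0]-674,P[:,1]-10)<50)&(P[:,2]>103)&(P[:,2]<113);print('top',np.median(P[k,2]))
E
```

```text
23.5 [684.18   9.23 206.03] jaw 65.34 0.5996915506823833 [ 0.13 -0.15 -0.36] [ 0.03 -0.18  0.  ] -70.1
1485 [672.84413242  10.81835602 148.2164153 ] ((673.7828369140625, 10.359184265136719), (39.94967269897461, 24.410037994384766), 54.05854415893555)
top 108.35178086491557
```

View pics/w10.png

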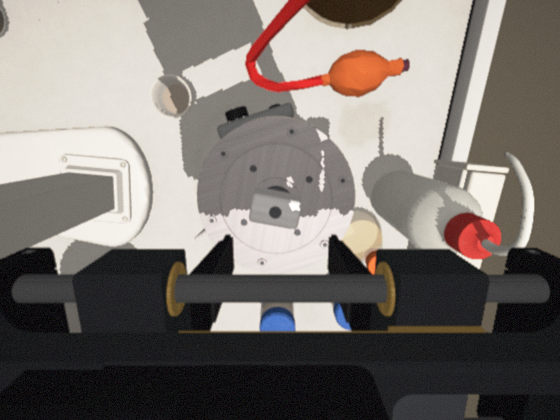

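Cone seated (grip top 148.2, centre (673.8,10.4) vs mill (673.9,10.4), grip x at 54°). Regrip half a turn round.

{"op": "send_rows", "data": {"commands": [[[-0.01,0.0003,0,0,0,-10.5,60],[-0.0102,0.0003,0,0,0,-21,60],[-0.0102,0.0003,0,0,0,-31.5,60],[-0.0102,0.0003,0,0,0,-42,60],[-0.0102,0.0003,0,0,0,-52.5,60],[-0.0102,0.0003,0,0,0,-63,60],[-0.0102,0.0003,0,0,0,-73.5,60],[-0.0102,0.0003,0,0,0,-84,60],[-0.0102,0.0003,0,0,0,-94.5,60],[-0.0102,0.0003,-0.01,0,0,-101.3,60]]]}}

```text
clock: 24.8
tcp_pos: [673.2, 9.7, 195.7]
ee_rot: [[-0.591, 0.001, 0.807], [-0.807, -0.0, -0.591], [-0.0, -1.0, 0.001]]
wrist_force: [1.2, 0.3, -1.0]
gripper_width: 0.598
```

{"op": "send_rows", "data": {"commands": [[[0,0,-0.04,0,0,0,60],[0,0,-0.07,0,0,0,60],[0,0,-0.0785,0,0,0,60],[0,0,-0.0785,0,0,0,45],[0,0,-0.0785,0,0,0,15],[0,0,-0.0785,0,0,0,15],[0,0,-0.0785,0,0,0,15],[0,0,-0.0785,0,0,0,15]]], "grip_force": 40}}

```text
clock: 25.8
tcp_pos: [673.4, 9.8, 117.8]
ee_rot: [[-0.587, 0.001, 0.809], [-0.809, 0.0, -0.587], [-0.0, -1.0, 0.0]]
wrist_force: [-2.1, 1.4, 6.1]
gripper_width: 0.25
```

```bash
python3 st.py
```

```text
25.8 [673.43   9.84 117.81] jaw -35.98 0.24966134530142003 [-2.13  1.43  6.09] [ 0.19  0.34 -0.02] 31.2
```

{"op": "send_rows", "data": {"commands": [[[0,0,0,0,0,2,15],[0,0,0,0,0,4,15],[0,0,0,0,0,6,15],[0,0,0,0,0,6,15]]]}}

```text
clock: 26.3
tcp_pos: [673.4, 9.9, 117.8]
ee_rot: [[-0.499, 0.0, 0.866], [-0.866, 0.0, -0.499], [-0.0, -1.0, 0.0]]
wrist_force: [-2.2, 0.3, 6.1]
gripper_width: 0.251
```

```bash
python3 st.py
```

```text
26.3 [673.38   9.93 117.79] jaw -29.95 0.2505336755020313 [-2.22  0.33  6.1 ] [ 0.25  0.4  -0.17] 25.2
```

{"op": "send_rows", "data": {"commands": [[[0,0,0,0,0,2,15],[0,0,0,0,0,4,15],[0,0,0,0,0,6,15],[0,0,0,0,0,8,15]]]}}

```text
clock: 26.8
tcp_pos: [673.3, 9.9, 117.8]
ee_rot: [[-0.374, 0.0, 0.928], [-0.928, 0.0, -0.374], [-0.0, -1.0, 0.0]]
wrist_force: [-3.0, 1.2, 6.4]
gripper_width: 0.252
```

```bash
python3 st.py
```

```text
26.8 [673.32   9.91 117.77] jaw -21.93 0.25204019795559285 [-2.99  1.24  6.45] [ 0.3   0.47 -0.49] 17.1
```

The moment jumped to 0.49 N m: the stop. Confirm with a little more.

{"op": "send_rows", "data": {"commands": [[[0,0,0,0,0,2,15],[0,0,0,0,0,4,15],[0,0,0,0,0,4,15]]]}}

```text
clock: 27.18
tcp_pos: [673.3, 9.9, 117.8]
ee_rot: [[-0.308, 0.0, 0.951], [-0.951, 0.0, -0.308], [-0.0, -1.0, 0.0]]
wrist_force: [-3.3, 1.3, 6.3]
gripper_width: 0.247
```

```bash
python3 st.py
```

```text
27.175 [673.31   9.93 117.76] jaw -17.95 0.24731877951913225 [-3.29  1.35  6.3 ] [ 0.31  0.52 -0.19] 13.2
```

{"op": "send_rows", "data": {"commands": [[[0,0,0,0,0,3,15],[0,0,0,0,0,6,15]]]}}

```text
clock: 27.42
tcp_pos: [673.3, 9.9, 117.8]
ee_rot: [[-0.206, 0.0, 0.978], [-0.978, 0.0, -0.206], [-0.001, -1.0, 0.0]]
wrist_force: [-3.6, 1.5, 6.5]
gripper_width: 0.249
```

```bash
python3 st.py
```

```text
27.425 [673.28   9.94 117.77] jaw -11.9 0.2492194512448645 [-3.57  1.54  6.52] [ 0.3   0.56 -0.51] 7.1
```

{"op": "send_rows", "data": {"commands": [[[0,0,0,0,0,3,15],[0,0,0,0,0,6,15]]]}}

```text
clock: 27.68
tcp_pos: [673.2, 9.9, 117.8]
ee_rot: [[-0.103, 0.0, 0.995], [-0.995, 0.0, -0.103], [-0.0, -1.0, -0.0]]
wrist_force: [-3.2, 1.1, 6.5]
gripper_width: 0.25
```

```bash
python3 st.py
```

```text
27.675 [673.22   9.93 117.79] jaw -5.9 0.25006855750465345 [-3.25  1.09  6.5 ] [ 0.29  0.56 -0.49] 1.1
```

Stop clearly confirmed (0.5 N m while turning versus 0.2 before). Now clockwise.

{"op": "send_rows", "data": {"commands": [[[0.0001,0.0002,0.0003,0,0,-5,15],[0.0001,0.0002,0.0003,0,0,-10,15],[0.0001,0.0002,0.0003,0,0,-15,15],[0.0001,0.0002,0.0003,0,0,-20,15],[0.0001,0.0002,0.0003,0,0,-25,15],[0.0001,0.0002,0.0003,0,0,-30,15],[0.0001,0.0002,0.0003,0,0,-35,15],[0.0001,0.0002,0.0003,0,0,-40,15],[0.0001,0.0002,0.0003,0,0,-45,15],[0.0001,0.0002,0.0003,0,0,-50,15]]]}}

```text
clock: 28.92
tcp_pos: [673.5, 9.8, 117.8]
ee_rot: [[-0.83, 0.0, 0.558], [-0.558, -0.0, -0.83], [0.0, -1.0, 0.001]]
wrist_force: [-1.4, -0.5, 2.9]
gripper_width: 0.249
```

```bash
python3 st.py
```

```text
28.925 [673.52   9.78 117.83] jaw -56.08 0.24944478950365803 [-1.44 -0.52  2.92] [-0.09  0.32  0.27] 51.3
```

{"op": "send_rows", "data": {"commands": [[[0,0,0,0,0,-4,15],[0,0,0,0,0,-8,15],[0,0,0,0,0,-12,15],[0,0,0,0,0,-16,15],[0,0,0,0,0,-20,15]]]}}

```text
clock: 29.55
tcp_pos: [673.6, 9.7, 117.8]
ee_rot: [[-0.971, 0.0, 0.241], [-0.241, -0.001, -0.971], [-0.0, -1.0, 0.001]]
wrist_force: [-1.8, -1.1, 3.7]
gripper_width: 0.252
```

```bash
python3 st.py
```

```text
29.55 [673.58   9.67 117.84] jaw -76.05 0.25173896696886716 [-1.79 -1.11  3.71] [-0.15  0.25  0.24] 71.3
```

{"op": "send_rows", "data": {"commands": [[[0,0,0,0,0,-4,15],[0,0,0,0,0,-8,15],[0,0,0,0,0,-12,15]]]}}

```text
clock: 29.92
tcp_pos: [673.6, 9.6, 117.8]
ee_rot: [[-0.999, 0.0, 0.034], [-0.034, -0.001, -0.999], [-0.0, -1.0, 0.001]]
wrist_force: [-1.6, -1.7, 3.2]
gripper_width: 0.249
```

```bash
python3 st.py
```

```text
29.925 [673.58   9.56 117.83] jaw -88.05 0.24928919043881473 [-1.62 -1.74  3.16] [-0.33  0.33  0.21] 83.3
```

{"op": "send_rows", "data": {"commands": [[[0,0,0,0,0,-3,15],[0,0,0,0,0,-6,15]]]}}

```text
clock: 30.18
tcp_pos: [673.6, 9.5, 117.8]
ee_rot: [[-0.998, 0.0, -0.07], [0.07, -0.001, -0.998], [-0.0, -1.0, 0.001]]
wrist_force: [-1.0, -1.2, 3.8]
gripper_width: 0.249
```

```bash
python3 st.py
```

```text
30.175 [673.56   9.53 117.83] jaw -93.99 0.24915888194173627 [-1.02 -1.16  3.83] [-0.31  0.29  0.46] 89.3
```

{"op": "send_rows", "data": {"commands": [[[0,0,0,0,0,-3,15],[0,0,0,0,0,-6,15]]]}}

```text
clock: 30.42
tcp_pos: [673.5, 9.5, 117.8]
ee_rot: [[-0.985, 0.0, -0.174], [0.174, -0.001, -0.985], [-0.0, -1.0, 0.001]]
wrist_force: [-2.0, -1.9, 4.0]
gripper_width: 0.249
```

```bash
python3 st.py
```

```text
30.425 [673.55   9.48 117.78] jaw -100.0 0.24884491141187143 [-2.01 -1.94  3.98] [-0.32  0.32  0.42] 95.3
```

{"op": "send_rows", "data": {"commands": [[[0,0,0,0,0,-3,15],[0,0,0,0,0,-6,15]]]}}

```text
clock: 30.68
tcp_pos: [673.5, 9.4, 117.8]
ee_rot: [[-0.961, 0.0, -0.276], [0.276, -0.001, -0.961], [-0.001, -1.0, 0.001]]
wrist_force: [-1.2, -1.9, 3.8]
gripper_width: 0.252
```

```bash
python3 st.py
```

```text
30.675 [673.55   9.43 117.81] jaw -106.0 0.2521582454711936 [-1.22 -1.88  3.81] [-0.39  0.35  0.42] 101.3
```

Clockwise stop confirmed (0.21 → 0.45 N m, steady). Let go and rise.

{"op": "send_rows", "data": {"commands": [[[0,0,0,0,0,-0.5,15],[0,0,0,0,0,0,30],[0,0,0,0,0,0,50],[0,0,0,0,0,0,60],[0,0,0.02,0,0,0,60],[0,0,0.06,0,0,0,60],[-0.02,0,0.1,0,0,0,60],[-0.03,0,0.12,0,0,0,60],[-0.03,0,0.12,0,0,0,60],[-0.03,0,0.12,0,0,0,60]]]}}

```text
clock: 31.92
tcp_pos: [643.4, 9.9, 235.9]
ee_rot: [[-0.961, -0.002, -0.275], [0.275, 0.0, -0.961], [0.002, -1.0, 0.0]]
wrist_force: [0.8, -0.1, -0.6]
gripper_width: 0.598
```

```bash
python3 st.py
python3 - <<'E'
from h import *
cap('wrist','w11');d=load('w11');V,U=np.mgrid[0:420,0:560];P=toworld(d,U.ravel(),V.ravel())
k=(np.hypot(P[:,0]-674,P[:,1]-10)<35)&(P[:,2]>143)&(P[:,2]<156);Q=P[k]
print(k.sum(),Q.mean(0),np.median(Q[:,2]),cv2.minAreaRect(Q[:,:2].astype(np.float32)))
r=np.hypot(P[:,0]-674,P[:,1]-10)
k=(r<49)&(r>28)&(P[:,2]>103)&(P[:,2]<118);Q=P[k];A=np.c_[Q[:,:2]-[674,10],np.ones(len(Q))];print('top plane',np.linalg.lstsq(A,Q[:,2],rcond=None)[0])
k=(r<72)&(r>58)&(P[:,2]>100)&(P[:,2]<110);print('rim',np.median(P[k,2]))
cap('side','d11')
a=cv2.imread('pics/w11.png');b=cv2.imread('pics/d11.png')[150:350,220:400]
cv2.imwrite('pics/c11.png',np.hstack([cv2.resize(a,(400,300)),cv2.resize(b,(400,300))]))
E
```

```text
31.925 [643.39   9.93 235.91] jaw -105.97 0.5975285389544027 [ 0.78 -0.13 -0.65] [ 0.04  0.   -0.08] 101.0
1228 [673.91580512   9.93531861 148.43470154] 148.51810738635277 ((673.2694091796875, 10.449400901794434), (23.797391891479492, 38.947879791259766), 74.233154296875)
top plane [-1.61066137e-03  1.49640061e-03  1.08446983e+02]
rim 105.12225498590118
```

View pics/c11.png

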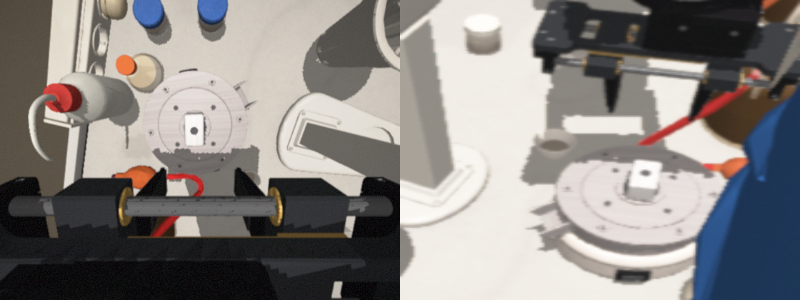

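The cone sits level and fully home (grip top at 148.5 mm), and nothing is touching the robot.

```bash
python3 -c "
from bench import bot
print(bot.job_done())"
```

```text
the job is handed in; nothing more can be done
None
```

The mill is back together and the job is handed in at about 32 s of the 72 s allowed. No verdict is reported.

- **Key:** I laid it in the shaft slot. The picture afterwards put its centre about 0.1 mm from the bowl axis, its top at 83.3 mm and its direction along the slot.
- **Cone:** It met the key exactly at the expected height. I turned it under a light load of about 10 N, 24° clockwise with no result, then anticlockwise until it dropped over the key and seated.
- **Swing check:** Anticlockwise, my first turn of 52° did not clearly show a stop, and the last joint was near its limit. I let go, regripped half a turn round and carried on. The turning moment then rose from about 0.2 to 0.5 N m. Clockwise it rose to about 0.45 N m, after roughly 85°. I took both jumps as the stops. The shaft angle cannot be seen under the cone, so this rests on the moment readings and turn angles alone.
- **Last checks:**
  - The cone is free and level to within about 0.002 rad.
  - Its grip top is at 148.5 mm, as expected when fully home, and its centre was measured within about 0.7 mm of the axis.
  - The gripper is clear above it.
  - The crucible looks unmoved in the last picture. I did not measure it again, and I did not recheck the beaker at the end, but the arm did not come near it.
- **Disagreement:** The wrist camera read positions about 1 mm off sideways compared with the robot's own. I allowed for this when placing the key and the cone.

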